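Pack the spare wardrobe hardware

ROBOT

A 7-joint arm with a two-finger parallel gripper is mounted at the origin on the work surface. World frame = base frame: x ahead of the robot, y to its left, z up, the work surface at z = 0. Lengths are in mm, angles in rad, forces in N, time in s.
With the tool pointing down it reaches from about 425 to 1025 mm from the base axis. Payload 9.4 kg.
Tool frame: the origin (TCP) lies at the very end of the fingers, on their centre line; the grasp point (between the pads) lies 19 mm behind it (pinch_z is the distance from the TCP to the grasp point, in mm); z points along the fingers, x is the direction in which the jaws open and shut, and the axes are right-handed (so a half turn about z gives the same grasp; the last joint's range is limited). The gripper opens to 93 mm and grips with 3 to 60 N. Pads are 15 mm wide; open, the fingers measure 128 mm over their backs; the gripper's body (75 mm by 188 mm) begins 65 mm behind the grasp point.
Start: joints at [1.236, 0.599, -0.003, 1.599, 0.002, 0.943, -0.08], TCP at [184.831, -701.043, 218.618] pointing down, gripper open.
Joint ranges: [-2.57, 2.57], [-0.35, 1.97], [-1.29, 1.29], [0.11, 2.56], [-1.05, 4.19], [0.11, 1.86], [-2.63, 2.63]. Speed limits (rad/s): [2.22, 2.22, 3.01, 3.01, 3.14, 3.14, 3.14].

INTERFACE

Orientations are given as a unit quaternion [w, x, y, z].
In Python, from station import observe, get_image, camera_info, close_job, find_in, landmark_of, pinch_z gives the robot as it stands.
- The arm moves only by the shell command python3 -m inch 'ROWS' [OPENING] [FORCE]. ROWS is JSON, a list of rows, each an object of numbers: "dx", "dy", "dz": the shift along the world's x, y, z in mm; "twist": the turn about the world's z in degrees. In form: [{"dx": .., "dy": .., "dz": .., "twist": ..}, ...]. A call has 1 to 12 rows; each row shifts and turns the commanded pose from where the row before left it; what a row does not reach is not made up. A row lasts 1/8 s, in which the tool goes at most 62.5 mm and 10.7 degrees, less where a joint would pass 70% of its speed; a pose out of reach is approached as far as the arm can. A call with a gripper value outside its range is refused whole. OPENING is the finger opening in mm, from 0 to 93, set as the call begins (- or left out, the last holds). The fingers move at their own pace and stop on an object; FORCE is the grip in N (left out, the last holds). Time passes only in rows, so rows that do not move let the fingers close. It gives the time, the measured TCP pose, the force and the opening at its end, in the units of the state.
- observe(): the state, without advancing time (a new reading comes with each control period).
- get_image(name): name is "scene" or "side" or "wrist"; returns the picture (384x512x3 uint8, blue, green, red); there is no depth.
- camera_info(name): a dict with "fx", "fy", "cx", "cy" (pixels), "dist_coeffs" ([k1, k2, p1, p2, k3] as OpenCV has them; the pictures are not rectified), "extrinsics" (4x4, takes a point from camera to world coordinates); the wrist camera has in their place "T_tool_cam" (4x4, takes a point from camera to tool coordinates, whose origin is the TCP and whose axes are the tool frame's). Camera axes: x right, y down, z forward; pixel columns grow to the right and rows downward; lengths in mm; the calibration is good to about 2 mm. A picture is of the moment at which its call begins: read the wrist's pose just before it. camera_info takes no time and is no camera call.
- close_job(): hands the job in, once; it reports no verdict.
Trained networks look in the newest picture that a camera, given by its name, has taken for a name from the list of things; names that differ only in an ending like _2 or _b are one class to them, and where a whole thing is asked for, a point or a joint stands for the part that bears it (a point fixed in the world has none). Each returns a list of dicts, best first, with "score" (0 to 1); they miss things now and then, are a little off and sometimes report something else, mostly with a low value. They report only what shows in the picture. A call takes as long as a camera call.
- find_in(camera, target): "bbox" ([centre column, centre row, width, height] in pixels, round what is visible of it).
- landmark_of(camera, target): "point" ([row, column] in pixels: a listed point, or the origin of a listed thing).
The state is a dict: "time_s": time; "joint_pos": joint angles; "qvel": joint speeds; "tau": joint torques, N m; "ee_pos": TCP position; "tool_rot": TCP orientation; "ft_force": force on the tool from outside, world axes, zero at the start; "wrist_torque": the same for the moment, N m; "gripper_width": opening from 0.0 (shut) to 1.0 (fully open).
Only numpy, scipy, OpenCV 4.12 (cv2) and the standard library are available. Lean on these libraries where they do the work, as an engineer would, in place of code of your own. Each camera call takes 0.05 s, during which the arm holds its last target.

TASK

Pack away the wardrobe's spare parts: pull the red-handled lever through its whole stroke so that the tilt-out bin tips every wooden knob into the blue tray, then ease the lever slowly back until the bin stands upright again, never letting it snap back. Press every blue roller carriage, grey foot down, fully home into a foam cutout of its own in the case, in any order and before or after the bin, and leave the candlestick, hinge, carabiner and shoe trees where they are.

Things in the scene. Friction and masses are not known exactly. Their poses are not given: they have to be found in the camera images.
- bin_body (a joint): Tilt of the white tilt-out bin, rad: 0 = upright at its stop, 1.75 = end of stroke, tipped towards the robot. A spring drives it upright all along the stroke (2 N at the lever grip near upright, up to 10 N at the end); let go when tipped it snaps back hard. Bin 176 mm wide, 110 mm high, hinged along the lower edge of its robot-side wall; knobs start to roll out at about 1.3 rad, all are out at the end of the stroke
- hinge_line (a point): Point on the bin's hinge line at the bin's mid-width, 130 mm above the shelf, on the fixed grey stand (cheeks 210 mm wide overall, 150 mm high). Its y axis is the hinge line; its -x axis is the way the bin tips (towards the robot); z up
- lever_grip (a point): Middle of the red bar, 18 mm thick, 76 mm long, parallel to the hinge line, at the end of the bin's steel lever. Bin upright: at x 34, y -150, z 126 mm in hinge_line axes. It swings with the bin on a 130 mm radius about the hinge line, over the top towards the robot, ending about 11 mm above hinge height. Bar from y -109 to -185 mm, free all round (lever arm at y -113, 8 mm thick); it can turn in a pinch
- tray_floor (a point): Centre of the inner floor of the open blue tray fixed to the stand, below and on the robot side of the bin; inside 205 mm (x) by 200 mm (y), rim 64 mm above this point (70 mm above the shelf)
- knob0_c (a point): Centre of a round wooden knob (ball 38 mm in diameter, 30 g); at the start it lies in the bin. Two to four are present
- knob1_c (a point): Centre of a round wooden knob (ball 38 mm in diameter, 30 g); at the start it lies in the bin. Two to four are present
- knob2_c (a point): Centre of a round wooden knob (ball 38 mm in diameter, 30 g); at the start it lies in the bin. Two to four are present
- knob3_c (a point): Centre of a round wooden knob (ball 38 mm in diameter, 30 g); at the start it lies in the bin. Two to four are present
- carriage0_c (a point): Centre (30 mm up) of a blue sliding-door roller carriage: rigid block 90 mm (its x) by 40 mm (its y) by 60 mm high (its z), about 160 g, grey foot, black wheel discs on its sides; starts upright on the shelf. Three or four are present. Any carriage fits any cutout, either way round, grey foot down
- carriage1_c (a point): Centre (30 mm up) of a blue sliding-door roller carriage: rigid block 90 mm (its x) by 40 mm (its y) by 60 mm high (its z), about 160 g, grey foot, black wheel discs on its sides; starts upright on the shelf. Three or four are present. Any carriage fits any cutout, either way round, grey foot down
- carriage2_c (a point): Centre (30 mm up) of a blue sliding-door roller carriage: rigid block 90 mm (its x) by 40 mm (its y) by 60 mm high (its z), about 160 g, grey foot, black wheel discs on its sides; starts upright on the shelf. Three or four are present. Any carriage fits any cutout, either way round, grey foot down
- carriage3_c (a point): Centre (30 mm up) of a blue sliding-door roller carriage: rigid block 90 mm (its x) by 40 mm (its y) by 60 mm high (its z), about 160 g, grey foot, black wheel discs on its sides; starts upright on the shelf. Three or four are present. Any carriage fits any cutout, either way round, grey foot down
- cut0 (a point): Centre of the floor of a foam cutout in the fixed case, 12 mm above the shelf; x along its length, z up. 102 mm long, 28 mm deep: foam top and case rim 40 mm above the shelf. Springy yellow cheeks leave 36 mm width in the lower 16 mm, flaring to 47 mm at the mouth: a carriage rests on the flare until pressed home (about 10 to 20 N), then stands 32 mm proud. Cutouts 116 mm apart along x, 86 mm along y
- cut1 (a point): Centre of the floor of a foam cutout in the fixed case, 12 mm above the shelf; x along its length, z up. 102 mm long, 28 mm deep: foam top and case rim 40 mm above the shelf. Springy yellow cheeks leave 36 mm width in the lower 16 mm, flaring to 47 mm at the mouth: a carriage rests on the flare until pressed home (about 10 to 20 N), then stands 32 mm proud. Cutouts 116 mm apart along x, 86 mm along y
- cut2 (a point): Centre of the floor of a foam cutout in the fixed case, 12 mm above the shelf; x along its length, z up. 102 mm long, 28 mm deep: foam top and case rim 40 mm above the shelf. Springy yellow cheeks leave 36 mm width in the lower 16 mm, flaring to 47 mm at the mouth: a carriage rests on the flare until pressed home (about 10 to 20 N), then stands 32 mm proud. Cutouts 116 mm apart along x, 86 mm along y
- cut3 (a point): Centre of the floor of a foam cutout in the fixed case, 12 mm above the shelf; x along its length, z up. 102 mm long, 28 mm deep: foam top and case rim 40 mm above the shelf. Springy yellow cheeks leave 36 mm width in the lower 16 mm, flaring to 47 mm at the mouth: a carriage rests on the flare until pressed home (about 10 to 20 N), then stands 32 mm proud. Cutouts 116 mm apart along x, 86 mm along y
- candlestick: White ceramic candlestick holder, 125 mm high, foot 84 mm across; origin under its foot. Bystander
- steel_hinge: Spare steel hinge lying flat, 88 by 90 by 12 mm; origin underneath its centre. Bystander
- carabiner: Aluminium carabiner lying flat, 92 by 62 by 10 mm; origin underneath its centre. Bystander
- shoe_tree0: Black plastic shoe tree lying along its x, 243 by 65 by 50 mm; origin underneath. Bystander
- shoe_tree1: Black plastic shoe tree lying along its x, 243 by 65 by 50 mm; origin underneath. Bystander

How it is judged:
By the outcome, as a careful person would: the job done as asked, in the order asked, and still so for the second after the job is handed in, with the robot touching nothing.
Of knob0, knob1, knob2, knob3 only 2 to 4 are there at a start; the rules pass over those that are not, and their reading is None.
Of carriage0, carriage1, carriage2, carriage3 only 3 to 4 are there at a start; the rules pass over those that are not, and their reading is None.
At some moment in a run one of carriage0, carriage1, carriage2, carriage3 may be knocked a few centimetres aside while the robot is not near it.
It also fails if it takes over 210 s, if anything falls off the work surface, if the arm or the gripper's body presses on something with over 40 N, if the wrist force passes 120 N, or if a joint passes its speed limit or range.

## Working session

There is one attempt and no reset: what is moved stays moved. The work goes in short steps, Python scripts to look and compute and a shell command to move; the robot and the scene stay as the last step left them, time stands still between calls to the robot, and variables do not carry over. Pictures are saved under pics/ and viewed, and the job is handed in when it is done.

```bash
mkdir -p pics; ls; cat > h.py <<'E'
import numpy as np, cv2
from station import *
def snap(n,f):
    im=get_image(n); cv2.imwrite('pics/'+f,im); return im
E
python3 - <<'E'
from h import *
s=observe();print(s)
for n in ['scene','side','wrist']:
    snap(n,n+'0.png'); print(n,camera_info(n))
print(observe()['time_s'],pinch_z)
E
```

```text
pics
{'time_s': 0.0, 'joint_pos': array([ 1.23629974,  0.60012107, -0.00257189,  1.60013088,  0.00178722,
        0.94290151, -0.07977224]), 'qvel': array([ 0.00012413, -0.00056504, -0.00034812, -0.0026872 , -0.00018022,
        0.00117803, -0.0004198 ]), 'tau': array([ 5.23020117e-04, -7.65078449e+01,  1.49755374e+00, -2.52350682e+01,
       -5.23707457e-02,  1.70273875e-02,  1.60934096e-04]), 'ee_pos': array([ 184.71624112, -700.56355516,  217.76212519]), 'tool_rot': array([-4.28130266e-04,  7.92164384e-01, -6.10307285e-01, -6.51112741e-04]), 'ft_force': array([-0.02381918,  0.03448139, -1.01492629]), 'wrist_torque': array([-0.07094871, -0.01700882,  0.03809203]), 'gripper_width': 1.001560488636694}
scene {'fx': 424.3555288903495, 'fy': 424.3555288903495, 'cx': 244.95239810805327, 'cy': 190.5228916829309, 'dist_coeffs': array([0.05036665, 0.        , 0.        , 0.        , 0.        ]), 'extrinsics': array([[ 7.68014965e-01,  5.42380818e-01, -3.40552584e-01,
         1.03064098e+03],
       [ 6.40427096e-01, -6.48367041e-01,  4.11671367e-01,
        -6.83279556e+02],
       [ 2.47
[... 566 characters left out ...]
1851296e-01, -7.12065926e-01,
         1.22649496e+03],
       [ 0.00000000e+00,  0.00000000e+00,  0.00000000e+00,
         1.00000000e+00]])}
wrist {'fx': 313.6057043089926, 'fy': 313.6057043089926, 'cx': 254.67632507546176, 'cy': 191.1164754279695, 'dist_coeffs': array([-0.0210178,  0.       ,  0.       ,  0.       ,  0.       ]), 'T_tool_cam': array([[ 9.99999761e-01,  3.12238755e-04,  6.16904704e-04,
         1.90795796e-01],
       [-4.74591078e-04,  9.58819664e-01,  2.84015188e-01,
        -7.96784763e+01],
       [-5.02819812e-04, -2.84015413e-01,  9.58819583e-01,
        -1.67064843e+02],
       [ 0.00000000e+00,  0.00000000e+00,  0.00000000e+00,
         1.00000000e+00]])}
0.15 18.8
```

View pics/scene0.png

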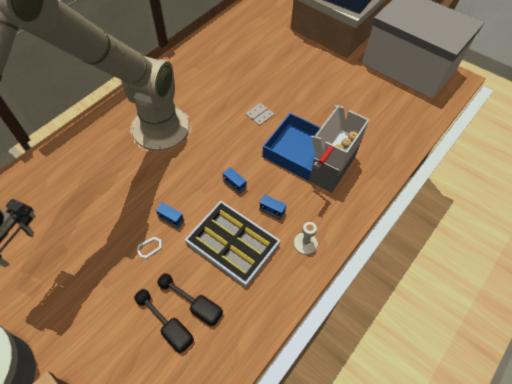

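View pics/side0.png

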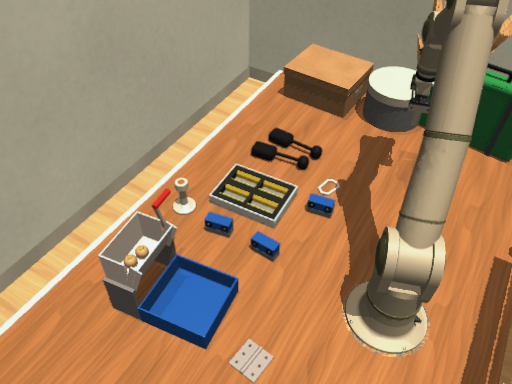

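View pics/wrist0.png

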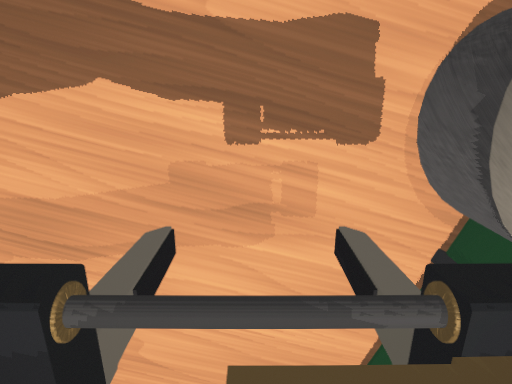

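The scene shows three blue carriages (scene px ~ (234,180), (272,206), (170,215)), a 4-cutout case at (234,242), the tray and the bin at (310,150) with the red lever at (325,157), and two knobs (side px ~(131,261), (143,251)). Next I'll run the networks and triangulate.

```bash
cat >> h.py <<'E'
from scipy.spatial.transform import Rotation as R
def cam(n,s=None):
    c=camera_info(n); K=np.array([[c['fx'],0,c['cx']],[0,c['fy'],c['cy']],[0,0,1]]); d=np.array(c['dist_coeffs'])
    if n=='wrist':
        s=s or observe(); q=s['tool_rot']; T=np.eye(4); T[:3,:3]=R.from_quat([q[1],q[2],q[3],q[0]]).as_matrix(); T[:3,3]=s['ee_pos']; E=T@np.array(c['T_tool_cam'])
    else: E=np.array(c['extrinsics'])
    return K,d,E
def ray(C,uv):
    K,d,E=C; p=cv2.undistortPoints(np.array([[uv]],float),K,d)[0,0]
    v=E[:3,:3]@np.array([p[0],p[1],1]); return E[:3,3],v/np.linalg.norm(v)
def onz(C,uv,z):
    o,v=ray(C,uv); return o+v*(z-o[2])/v[2]
def tri(rs):
    A=0;b=0
    for o,v in rs:
        P=np.eye(3)-np.outer(v,v); A=A+P; b=b+P@o
    x=np.linalg.solve(A,b); return x,[np.linalg.norm((np.eye(3)-np.outer(v,v))@(x-o)) for o,v in rs]
def proj(C,X):
    K,d,E=C; W=np.linalg.inv(E); return cv2.projectPoints(np.atleast_2d(np.array(X,float)),W[:3,:3],W[:3,3],K,d)[0][:,0]
E
python3 - <<'E'
from h import *
z={'carriage0_c':30,'cut0':12,'hinge_line':130,'lever_grip':256,'tray_floor':6,'knob0_c':160,'candlestick':0,'steel_hinge':0,'carabiner':0,'shoe_tree0':0}
for n in ['scene','side']:
    get_image(n); C=cam(n)
    for t in z:
        for r in landmark_of(n,t):
            if r['score']<.3: continue
            p=r['point']; print(n,t,round(r['score'],2),np.round(p,1),np.round(onz(C,(p[1],p[0]),z[t])[:2]))
E
```

```text
scene carriage0_c 0.7 [208.7 272.1] [615. -24.]
scene cut0 0.88 [243.8 210.9] [ 531. -266.]
scene cut0 0.85 [228.  226.1] [ 531. -185.]
scene cut0 0.61 [260.  238.8] [ 646. -250.]
scene cut0 0.58 [242.4 251.9] [ 638. -169.]
scene hinge_line 0.93 [141.4 333.2] [642. 303.]
scene lever_grip 0.95 [154.5 327.4] [698. 145.]
scene tray_floor 0.87 [152.  295.6] [518. 258.]
scene tray_floor 0.59 [243.8 211.9] [ 532. -262.]
scene candlestick 0.77 [238.6 305.7] [773. -30.]
scene steel_hinge 0.8 [115.9 259.8] [281. 320.]
scene carabiner 0.57 [248.9 148.7] [ 372. -417.]
scene shoe_tree0 0.85 [320.1 164.2] [ 592. -555.]
scene shoe_tree0 0.71 [297.9 186.5] [ 596. -458.]
side carriage0_c 0.8 [223.9 219.1] [606. -18.]
side cut0 0.84 [200.1 232.7] [ 637. -153.]
side cut0 0.75 [189.1 268.7] [ 551. -272.]
side cut0 0.73 [182.7 246.7] [ 640. -259.]
side cut0 0.58 [208.3 260.9] [ 527. -171.]
side hinge_line 0.72 [262.6 149.4] [646. 280.]
side lever_grip 0.59 [196.  159.3] [701. 140.]
side lever_grip 0.58 [189.8 327.3] [ 286. -143.]
side tray_floor 0.77 [301.8 190.6] [520. 268.]
side candlestick 0.83 [209.1 183.6] [771. -32.]
side steel_hinge 0.72 [363.2 249.6] [270. 338.]
side carabiner 0.66 [188.8 328. ] [ 363. -402.]
side carabiner 0.48 [247.4 266.3] [427. -34.]
side shoe_tree0 0.82 [160.4 277.6] [ 607. -447.]
side shoe_tree0 0.68 [147.1 299.4] [ 569. -569.]
```

```bash
python3 -m inch '[{"dx":20,"dy":25,"dz":20},{"dx":35,"dy":40,"dz":20},{"dx":35,"dy":40,"dz":20},{"dx":35,"dy":40,"dz":20},{"dx":35,"dy":40},{"dx":35,"dy":40},{"dx":35,"dy":45},{"dx":35,"dy":45},{"dx":35,"dy":45},{"dx":35,"dy":45},{"dx":35,"dy":45},{}]' 
python3 - <<'E'
from h import *
s=observe();print(s['ee_pos'],s['ft_force'])
snap('wrist','w1.png');C=cam('wrist',s)
for t,z in [('cut0',12),('carriage0_c',30)]:
  for r in landmark_of('wrist',t):
    if r['score']>.3:
      p=r['point'];print(t,round(r['score'],2),np.round(p,1),np.round(onz(C,(p[1],p[0]),z)[:2],1))
E
```

```text
[ 184.85606484 -701.01291705  218.60699112] [ 0.01833416 -0.21415235 -0.47022292]$[0]: bad value
```

View pics/w1.png

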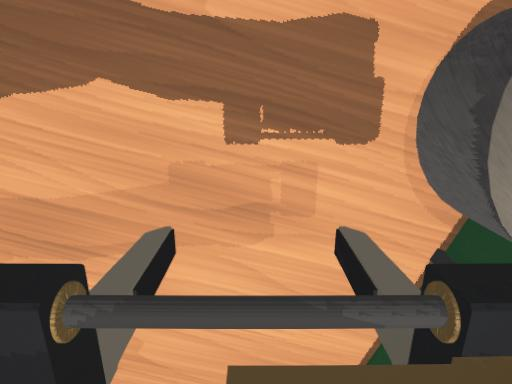

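The move was refused because every row needs all four values. The picture is unchanged.

```bash
python3 -m inch '[{"dx":20,"dy":25,"dz":20,"twist":0},{"dx":35,"dy":40,"dz":20,"twist":0},{"dx":35,"dy":40,"dz":20,"twist":0},{"dx":35,"dy":40,"dz":20,"twist":0},{"dx":35,"dy":40,"dz":0,"twist":0},{"dx":35,"dy":40,"dz":0,"twist":0},{"dx":35,"dy":45,"dz":0,"twist":0},{"dx":35,"dy":45,"dz":0,"twist":0},{"dx":35,"dy":45,"dz":0,"twist":0},{"dx":35,"dy":45,"dz":0,"twist":-3},{"dx":35,"dy":45,"dz":0,"twist":-4},{"dx":0,"dy":0,"dz":0,"twist":0}]' 
python3 - <<'E'
from h import *
s=observe();print(s['ee_pos'],s['ft_force'],s['tool_rot'])
snap('wrist','w1.png');C=cam('wrist',s)
for t,z in [('cut0',12),('carriage0_c',30)]:
  for r in landmark_of('wrist',t):
    if r['score']>.3:
      p=r['point'];print(t,round(r['score'],2),np.round(p,1),np.round(onz(C,(p[1],p[0]),z)[:2],1))
E
```

```text
time_s: 2.9
ee_pos: [557.9, -245.8, 298.6]
tool_rot: [-0.001, 0.756, -0.655, -0.0]
ft_force: [-0.9, 0.1, -0.1]
gripper_width: 1.003
[ 557.91357432 -245.79199138  298.55653537] [-0.87837306  0.06494822 -0.11034933] [-1.13117290e-03  7.55815618e-01 -6.54783514e-01 -1.47141012e-04]
cut0 0.92 [ 93.7 274.8] [ 647.4 -260.9]
cut0 0.81 [ 88.1 210.3] [ 642.1 -171.7]
cut0 0.62 [172.8 263.4] [ 534.1 -262.2]
cut0 0.61 [169.  204.9] [ 527.5 -175.7]
carriage0_c 0.88 [98.1 96.2] [607.8 -23.6]
```

View pics/w1.png

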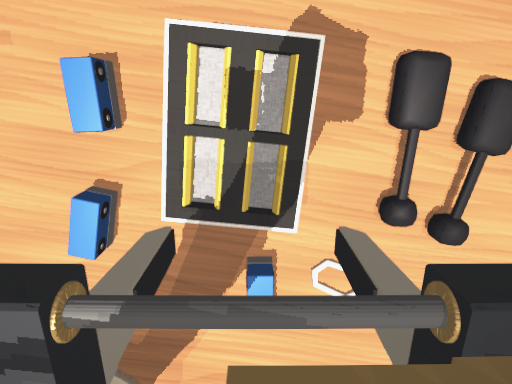

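```bash
cat >> h.py <<'E'
def ortho(im,C,z,x0,x1,y0,y1,res=0.5):
    # rows: x decreasing from top (x1) ; cols: y decreasing from left (y1)
    xs=np.arange(x1,x0,-res); ys=np.arange(y1,y0,-res)
    X,Y=np.meshgrid(xs,ys,indexing='ij')
    P=np.stack([X,Y,np.full_like(X,z)],-1).reshape(-1,3)
    uv=proj(C,P).reshape(X.shape+(2,)).astype(np.float32)
    return cv2.remap(im,uv[...,0],uv[...,1],cv2.INTER_LINEAR)
E
python3 - <<'E'
from h import *
C=cam('wrist');im=cv2.imread('pics/w1.png')
o=ortho(im,C,40,460,720,-340,-90,.5);cv2.imwrite('pics/o1.png',o)
h=cv2.cvtColor(o,cv2.COLOR_BGR2HSV)
m=((h[...,0]>22)&(h[...,0]<35)&(h[...,1]>120)).astype(np.uint8)
n,l,st,ce=cv2.connectedComponentsWithStats(m)
for i in range(1,n):
    if st[i,4]>800:
        r=cv2.minAreaRect(np.argwhere(l==i)[:,::-1].astype(np.float32))
        print(np.round([720-.5*r[0][1],-90-.5*r[0][0]],1),np.round(np.array(r[1])*.5,1),round(r[2],1))
E
```

```text
[ 643.7 -288.8] [99.6  4.9] 87.9
[ 641.8 -241.5] [100.5   9.2] 87.7
[ 640.3 -201.9] [100.6   8.4] 87.9
[ 639.1 -156.7] [101.2  11.9] 87.7
[ 526.8 -206.3] [97.5  8.8] 88.7
[ 522.9 -161.1] [101.7  11.8] 87.9
```

View pics/o1.png

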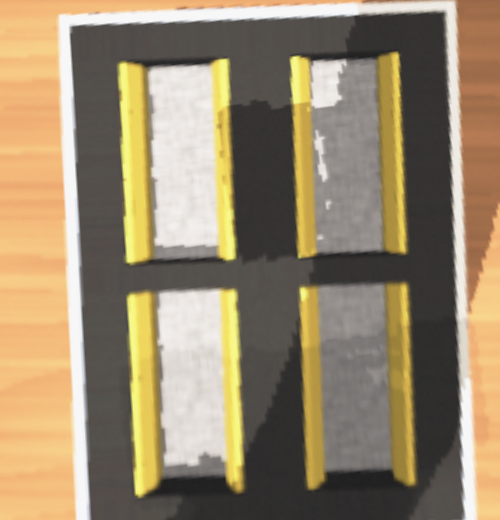

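The case is at yaw ≈2.1° with cutout centres near (640,-178.5), (643,-264.5), (524,-183), (527,-269). Next I'll look at the carriages from a better place.

```bash
python3 -m inch '[{"dx":-25,"dy":30,"dz":0,"twist":0},{"dx":-30,"dy":45,"dz":0,"twist":0},{"dx":-30,"dy":45,"dz":0,"twist":0},{"dx":-5,"dy":10,"dz":0,"twist":0},{"dx":0,"dy":0,"dz":0,"twist":0},{"dx":0,"dy":0,"dz":0,"twist":0}]' 
python3 - <<'E'
from h import *
s=observe();
im=snap('wrist','w2.png');C=cam('wrist',s)
for t,z in [('cut0',12),('carriage0_c',30)]:
  for r in landmark_of('wrist',t):
    if r['score']>.3:
      p=r['point'];print(t,round(r['score'],2),np.round(p,1),np.round(onz(C,(p[1],p[0]),z)[:2],1))
o=ortho(im,C,60,380,680,-300,60,.5);cv2.imwrite('pics/o2.png',o)
E
```

```text
time_s: 3.8
ee_pos: [465.5, -122.8, 298.7]
tool_rot: [0.0, 0.753, -0.658, 0.0]
ft_force: [-0.2, -0.2, 0.5]
gripper_width: 1.0
cut0 0.98 [119.9 359.6] [ 535.8 -264.2]
cut0 0.95 [ 35.6 373.8] [ 645.7 -258.5]
cut0 0.68 [117.9 296.6] [ 526.4 -175. ]
cut0 0.66 [ 28.1 309.6] [ 642.8 -172.4]
carriage0_c 0.82 [ 40.3 191.7] [604.8 -23.6]
```

View pics/w2.png

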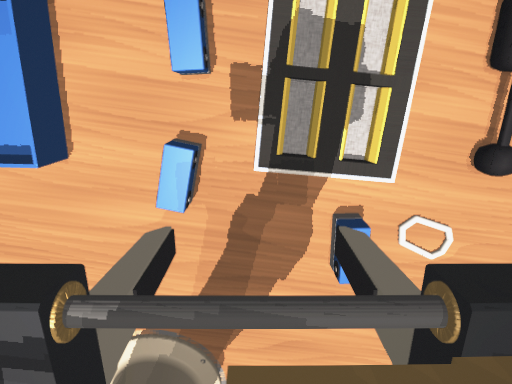

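View pics/o2.png

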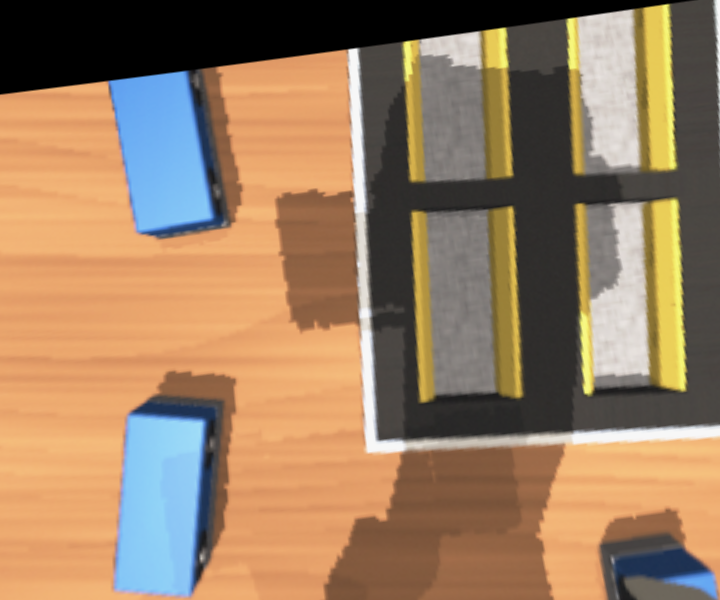

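```bash
python3 -m inch '[{"dx":-5,"dy":-10,"dz":0,"twist":10},{"dx":-5,"dy":-10,"dz":0,"twist":10},{"dx":-5,"dy":-10,"dz":0,"twist":10},{"dx":-5,"dy":-10,"dz":0,"twist":10},{"dx":-5,"dy":-10,"dz":0,"twist":10},{"dx":-5,"dy":-10,"dz":0,"twist":10},{"dx":0,"dy":-5,"dz":0,"twist":10},{"dx":0,"dy":-5,"dz":0,"twist":10},{"dx":0,"dy":0,"dz":0,"twist":10},{"dx":0,"dy":0,"dz":0,"twist":0},{"dx":0,"dy":0,"dz":0,"twist":0}]' 
python3 - <<'E'
from h import *
s=observe();
im=snap('wrist','w3.png');C=cam('wrist',s)
for t,z in [('cut0',12),('carriage0_c',30)]:
  for r in landmark_of('wrist',t):
    if r['score']>.3:
      p=r['point'];print(t,round(r['score'],2),np.round(p,1),np.round(onz(C,(p[1],p[0]),z)[:2],1))
o=np.hstack([ortho(im,C,40,460,720,-340,-90,.5)[:,:],ortho(im,C,60,340,600,-320,-180,.5)]);cv2.imwrite('pics/o3.png',o)
E
```

```text
time_s: 5.32
ee_pos: [434.9, -191.3, 298.4]
tool_rot: [-0.0, 0.998, 0.066, -0.0]
ft_force: [-0.1, -0.2, 0.3]
gripper_width: 0.994
cut0 0.92 [205.3 314.8] [ 537.1 -256.8]
cut0 0.79 [213.8 385.7] [ 648.8 -256.1]
cut0 0.62 [158.7 397.7] [ 644.9 -169.5]
cut0 0.6 [152.8 315. ] [ 522.4 -177.1]
cut0 0.45 [317.9 326.4] [ 595.4 -456.2]
carriage0_c 0.87 [ 45.  411.8] [616.5 -20.5]
```

View pics/w3.png

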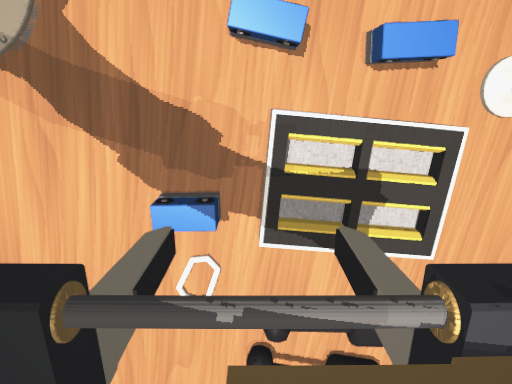

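View pics/o3.png

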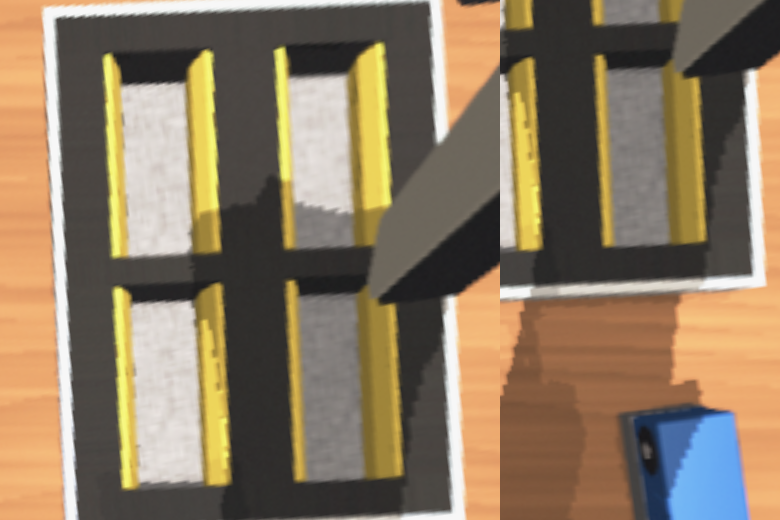

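```bash

python3 - <<'E'
from h import *
# w2 pose
s={'ee_pos':np.array([465.5,-122.8,298.7]),'tool_rot':np.array([0,.753,-.658,0])}
s['tool_rot']/=np.linalg.norm(s['tool_rot'])
C2=cam('wrist',s)
o=ortho(cv2.imread('pics/w2.png'),C2,40,460,720,-340,-90,.5)
q=[]
for n in ['scene','side']:
    q.append(ortho(cv2.imread(f'pics/{n}0.png'),cam(n),40,460,720,-340,-90,.5))
cv2.imwrite('pics/o4.png',cv2.resize(np.hstack([o]+q),None,fx=.53,fy=.53,interpolation=cv2.INTER_AREA))
cv2.imwrite('pics/o5.png',o)
E
```

```text
(no output)
```

View pics/o4.png

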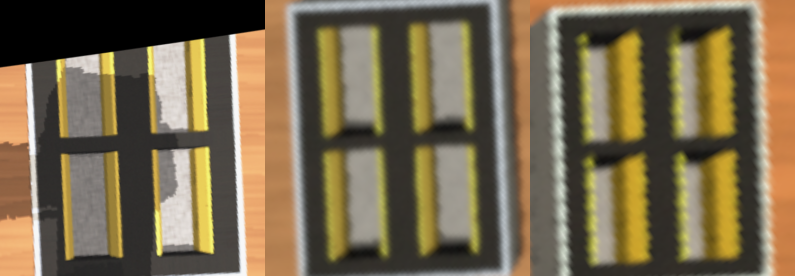

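View pics/o5.png

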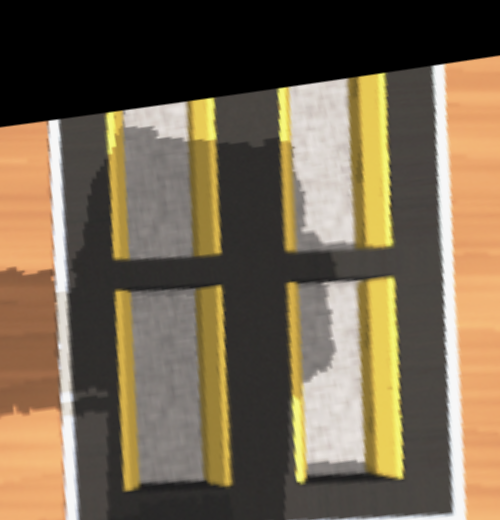

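w1 was taken before the wrist had settled; w2, w3 and the scene view agree with each other. I measured the cutouts as BL(526.5,-176), BR(530,-262), TL(643,-171), TR(647,-256.5), yaw 2.5°. Now the carriage tops from w3.

```bash

python3 - <<'E'
from h import *
C=cam('wrist')
o=ortho(cv2.imread('pics/w3.png'),C,60,340,680,-320,40,.6)
cv2.imwrite('pics/o6.png',o)
E
```

```text
(no output)
```

View pics/o6.png

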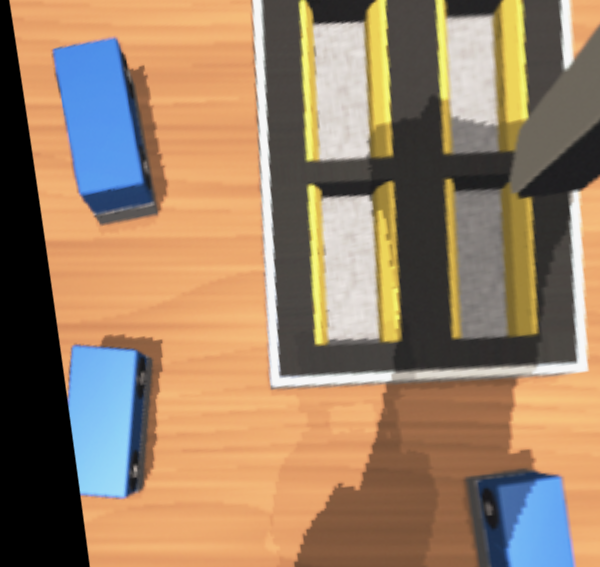

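```bash
python3 -m inch '[{"dx":30,"dy":20,"dz":10,"twist":0},{"dx":40,"dy":40,"dz":10,"twist":0},{"dx":40,"dy":40,"dz":10,"twist":0},{"dx":40,"dy":40,"dz":10,"twist":0},{"dx":30,"dy":40,"dz":10,"twist":0},{"dx":20,"dy":40,"dz":0,"twist":0},{"dx":20,"dy":40,"dz":0,"twist":0},{"dx":0,"dy":40,"dz":0,"twist":0},{"dx":0,"dy":30,"dz":0,"twist":0},{"dx":0,"dy":0,"dz":0,"twist":0},{"dx":0,"dy":0,"dz":0,"twist":0},{"dx":0,"dy":0,"dz":0,"twist":0}]' 
python3 - <<'E'
from h import *
s=observe();
im=snap('wrist','w4.png');C=cam('wrist',s)
for t,z in [('lever_grip',256),('hinge_line',130),('tray_floor',6),('knob0_c',170),('carriage0_c',30)]:
  for r in landmark_of('wrist',t):
    if r['score']>.3:
      p=r['point'];print(t,round(r['score'],2),np.round(p,1),np.round(onz(C,(p[1],p[0]),z)[:2],1))
E
```

```text
time_s: 6.98
ee_pos: [655.0, 137.4, 348.6]
tool_rot: [0.0, 0.998, 0.067, 0.0]
ft_force: [0.8, -0.1, 0.6]
gripper_width: 1.001
lever_grip 0.72 [193.7 298.6] [693.4 142.1]
hinge_line 0.7 [ 34.7 263.2] [645.5 284.9]
hinge_line 0.35 [195.  295.7] [713.6 104. ]
tray_floor 0.76 [ 48.1 176. ] [518.7 271.6]
carriage0_c 0.62 [245.  217.6] [614.7 -30.9]
```

View pics/w4.png

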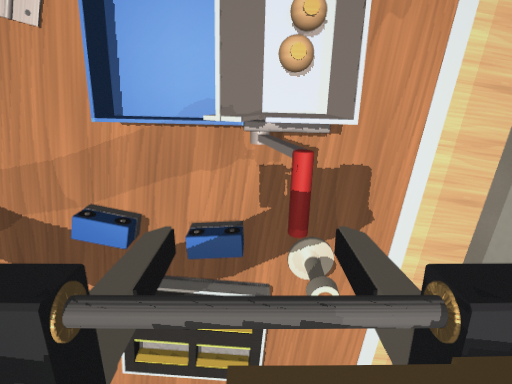

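```bash
cat > red.py <<'E'
from h import *
import sys
def red(im):
    h=cv2.cvtColor(im,cv2.COLOR_BGR2HSV)
    m=(((h[...,0]<4)|(h[...,0]>176))&(h[...,1]>190)&(h[...,2]>60)).astype(np.uint8)
    m=cv2.morphologyEx(m,cv2.MORPH_OPEN,np.ones((3,3)))
    n,l,st,ce=cv2.connectedComponentsWithStats(m)
    i=1+np.argmax(st[1:,4]); r=cv2.minAreaRect(np.argwhere(l==i)[:,::-1].astype(np.float32))
    return r
E
python3 - <<'E'
from red import *
C=cam('wrist')
im=cv2.imread('pics/w4.png');r=red(im);print(r)
b=cv2.boxPoints(r)
for p in b: print(p,onz(C,p,256).round(1))
print('c',onz(C,r[0],256))
rs=[ray(C,r[0])]
for n in ['scene','side']:
    q=red(cv2.imread(f'pics/{n}0.png'));print(n,q); rs.append(ray(cam(n),q[0]))
print(tri(rs))
E
python3 -m inch '[{"dx":20,"dy":-20,"dz":0,"twist":0},{"dx":30,"dy":-40,"dz":0,"twist":0},{"dx":0,"dy":0,"dz":0,"twist":0},{"dx":0,"dy":0,"dz":0,"twist":0},{"dx":0,"dy":0,"dz":0,"twist":0}]' 
python3 - <<'E'
from red import *
s=observe();im=snap('wrist','w5.png');C=cam('wrist',s)
r=red(im);print(r)
for p in cv2.boxPoints(r): print(p,onz(C,p,256).round(1))
C4=cam('wrist',{'ee_pos':np.array([655,137.4,348.6]),'tool_rot':np.array([0,.9978,.067,0])})
r4=red(cv2.imread('pics/w4.png'))
print(tri([ray(C,r[0]),ray(C4,r4[0])]))
E
```

```text
((297.0, 160.5), (5.0, 2.0), 90.0)
[296. 158.] [685.6 173.9 256. ]
[298. 158.] [687.3 174.1 256. ]
[298. 163.] [688.  169.9 256. ]
[296. 163.] [686.4 169.7 256. ]
c [686.82266308 171.88353483 256.        ]
time_s: 7.9
ee_pos: [704.6, 79.7, 348.7]
tool_rot: [-0.0, 0.998, 0.068, -0.0]
ft_force: [-0.3, -0.1, 0.7]
gripper_width: 1.0
((244.5, 106.0), (10.0, 3.0), 90.0)
[243. 101.] [685.4 154.8 256. ]
[246. 101.] [687.7 155.1 256. ]
[246. 111.] [688.7 147.4 256. ]
[243. 111.] [686.4 147.1 256. ]
(array([690.43349093, 155.84562781, 205.58151572]), [np.float64(7.748224829243389), np.float64(7.748224829243395)])Traceback (most recent call last):
  File "<stdin>", line 9, in <module>
  File "red.py", line 8, in red
    i=1+np.argmax(st[1:,4]); r=cv2.minAreaRect(np.argwhere(l==i)[:,::-1].astype(np.float32))
        ~~~~~~~~~^^^^^^^^^^
    return _wrapfunc(a, 'argmax', axis=axis, out=out, **kwds)
    return bound(*args, **kwds)
ValueError: attempt to get argmax of an empty sequence
```

View pics/w5.png

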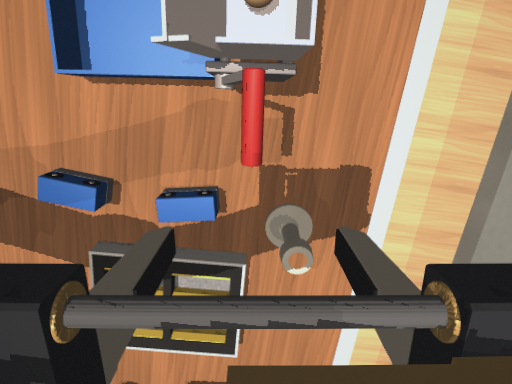

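```bash
cat > red.py <<'E'
from h import *
def red(im):
    f=im.astype(int); m=((f[...,2]>60)&(f[...,1]<.28*f[...,2])).astype(np.uint8)
    m=cv2.morphologyEx(m,cv2.MORPH_CLOSE,np.ones((3,3)))
    n,l,st,ce=cv2.connectedComponentsWithStats(m)
    i=1+np.argmax(st[1:,4]); return cv2.minAreaRect(np.argwhere(l==i)[:,::-1].astype(np.float32))
def ends(r):
    b=cv2.boxPoints(r); 
    if np.linalg.norm(b[0]-b[1])<np.linalg.norm(b[1]-b[2]): e=[(b[0]+b[1])/2,(b[2]+b[3])/2]
    else: e=[(b[1]+b[2])/2,(b[3]+b[0])/2]
    return sorted(e,key=lambda p:p[1])
E
python3 - <<'E'
from red import *
C5=cam('wrist')
C4=cam('wrist',{'ee_pos':np.array([655,137.4,348.6]),'tool_rot':np.array([0,.9978,.067,0])})
r5=red(cv2.imread('pics/w5.png'));r4=red(cv2.imread('pics/w4.png'));print(r4,r5)
for a,b in zip(ends(r4),ends(r5)): print(a,b,tri([ray(C4,a),ray(C5,b)]),onz(C4,a,256).round(1),onz(C5,b,256).round(1))
rs=[ray(C4,r4[0]),ray(C5,r5[0])];print(tri(rs))
for n in ['scene','side']:
    q=red(cv2.imread(f'pics/{n}0.png'));print(n,q); rs.append(ray(cam(n),q[0]))
print(tri(rs),tri(rs[2:]))
E
```

```text
((295.27667236328125, 174.12689208984375), (6.697222709655762, 46.23933410644531), 4.085616588592529) ((252.78819274902344, 116.51515197753906), (21.20761489868164, 97.13587951660156), 1.1017061471939087)
[296.9239  151.06598] [253.72202  67.95619] (array([688.31809404, 179.45207852, 251.12922565]), [np.float64(2.5520757190691343), np.float64(2.5520757190689958)]) [685.5 178.6 256. ] [690.4 180.6 256. ]
[293.62946 197.1878 ] [251.85437 165.0741 ] (array([708.26467817,  85.52611246, 114.79178299]), [np.float64(12.103295275006491), np.float64(12.10329527500652)]) [689.6 138.5 256. ] [699.3 104.2 256. ]
(array([696.81963467, 142.09915815, 187.74489982]), [np.float64(2.7227490342173706), np.float64(2.722749034217345)])
scene ((326.0, 156.0), (2.3252735137939453, 15.61255168914795), 41.633541107177734)
side ((161.1475372314453, 198.12295532226562), (4.993438243865967, 22.790565490722656), 39.80556869506836)
(array([693.12424874, 146.24859864, 247.06147124]), [np.float64(11.190685885907637), np.float64(3.2079939912786264), np.float64(2.856746751285408), np.float64(7.130529839511504)]) (array([695.39174765, 140.22657499, 250.34822007]), [np.float64(0.6664811555166013), np.float64(0.6664811555167762)])
```

The bar shows in w5 from (254,68) to (252,165). The grip comes out at (695,142,~254) and the hinge yaw at ≈6.6°, consistent with the scene and side views. Descending now.

```bash
python3 -m inch '[{"dx":-5,"dy":30,"dz":0,"twist":-1},{"dx":-5,"dy":30,"dz":0,"twist":0},{"dx":0,"dy":2,"dz":-20,"twist":0},{"dx":0,"dy":0,"dz":-30,"twist":0},{"dx":0,"dy":0,"dz":-30,"twist":0},{"dx":0,"dy":0,"dz":-20,"twist":0},{"dx":0,"dy":0,"dz":-12,"twist":0},{"dx":0,"dy":0,"dz":0,"twist":0},{"dx":0,"dy":0,"dz":0,"twist":0}]' 60 40
python3 - <<'E'
from h import *
s=observe();print(s['ee_pos']);snap('wrist','w6.png');snap('side','s6.png')
E
```

```text
time_s: 9.07
ee_pos: [695.3, 141.2, 237.6]
tool_rot: [-0.0, 0.998, 0.059, 0.001]
ft_force: [0.1, -0.6, -0.3]
gripper_width: 0.642
[695.30737955 141.22143277 237.63226254]
```

View pics/w6.png

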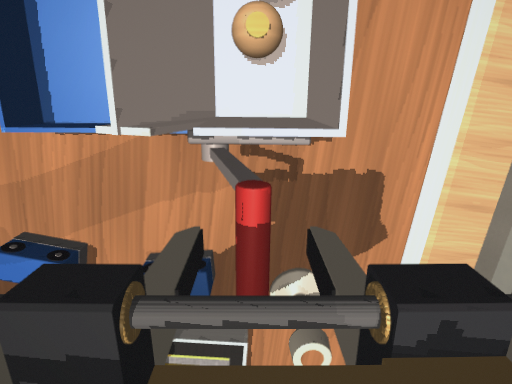

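View pics/s6.png

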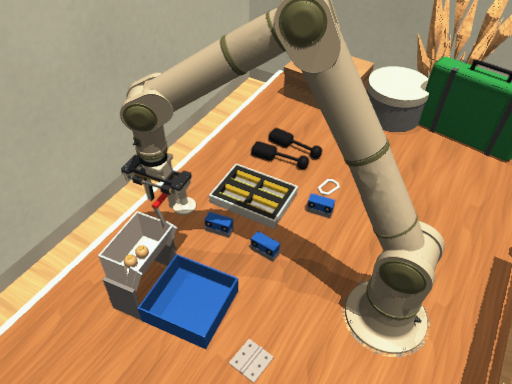

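The bar (col ~254) is centred between the fingers (cols 203 and 307), so I'll close on it.

```bash
python3 -m inch '[{"dx":0,"dy":0,"dz":0,"twist":0},{"dx":0,"dy":0,"dz":0,"twist":0},{"dx":0,"dy":0,"dz":0,"twist":0},{"dx":0,"dy":0,"dz":0,"twist":0},{"dx":0,"dy":0,"dz":0,"twist":0},{"dx":0,"dy":0,"dz":0,"twist":0}]' 10 40
python3 - <<'E'
import numpy as np
from math import *
x0,z0=34,126;a0=atan2(x0,z0);r=hypot(x0,z0);yaw=radians(6.6)
p=None
for i in range(0,24):
    a=a0-1.75*i/22
    q=np.array([r*sin(a)*cos(yaw),r*sin(a)*sin(yaw),r*cos(a)])
    if p is not None: print(i,np.round(q-p,1),np.round(q-q0,1))
    else: q0=q
    p=q
E
```

```text
time_s: 9.93
ee_pos: [694.5, 140.9, 236.6]
tool_rot: [0.0, 0.998, 0.059, -0.0]
ft_force: [-2.7, -0.6, 1.3]
gripper_width: 0.181
1 [-10.1  -1.2   2.3] [-10.1  -1.2   2.3]
2 [-10.2  -1.2   1.5] [-20.3  -2.3   3.8]
3 [-10.3  -1.2   0.7] [-30.5  -3.5   4.5]
4 [-10.3  -1.2  -0.2] [-40.9  -4.7   4.3]
5 [-10.3  -1.2  -1. ] [-51.1  -5.9   3.3]
6 [-10.2  -1.2  -1.8] [-61.3  -7.1   1.5]
7 [-10.   -1.2  -2.6] [-71.3  -8.2  -1.1]
8 [-9.7 -1.1 -3.4] [-81.   -9.4  -4.5]
9 [-9.4 -1.1 -4.2] [-90.4 -10.5  -8.6]
10 [-9.1 -1.1 -4.9] [-99.5 -11.5 -13.5]
11 [-8.7 -1.  -5.6] [-108.2  -12.5  -19.1]
12 [-8.2 -0.9 -6.3] [-116.4  -13.5  -25.4]
13 [-7.7 -0.9 -6.9] [-124.1  -14.4  -32.4]
14 [-7.1 -0.8 -7.5] [-131.2  -15.2  -39.9]
15 [-6.5 -0.8 -8.1] [-137.7  -15.9  -47.9]
16 [-5.8 -0.7 -8.6] [-143.5  -16.6  -56.5]
17 [-5.1 -0.6 -9. ] [-148.6  -17.2  -65.5]
18 [-4.4 -0.5 -9.4] [-153.1  -17.7  -74.9]
19 [-3.7 -0.4 -9.7] [-156.7  -18.1  -84.6]
20 [ -2.9  -0.3 -10. ] [-159.6  -18.5  -94.5]
21 [ -2.1  -0.2 -10.2] [-161.7  -18.7 -104.7]
22 [ -1.3  -0.1 -10.3] [-163.   -18.9 -115. ]
23 [ -0.5  -0.1 -10.4] [-163.4  -18.9 -125.4]
```

```bash
python3 -m inch '[{"dx":-5,"dy":-0.6,"dz":1.2,"twist":0},{"dx":-5,"dy":-0.6,"dz":1.1,"twist":0},{"dx":-10,"dy":-1.2,"dz":1.5,"twist":0},{"dx":-10.3,"dy":-1.2,"dz":0.7,"twist":0},{"dx":-10.3,"dy":-1.2,"dz":-0.2,"twist":0},{"dx":-10.3,"dy":-1.2,"dz":-1,"twist":0},{"dx":-10.2,"dy":-1.2,"dz":-1.8,"twist":0},{"dx":-10,"dy":-1.2,"dz":-2.6,"twist":0},{"dx":-9.7,"dy":-1.1,"dz":-3.4,"twist":0},{"dx":0,"dy":0,"dz":0,"twist":0}]' 10 45
python3 -c "
from h import *
snap('side','s7.png');snap('wrist','w7.png');print(observe()['ft_force'],observe()['gripper_width'])"
```

```text
time_s: 11.18
ee_pos: [615.4, 132.8, 234.0]
tool_rot: [-0.001, 0.998, 0.059, 0.003]
ft_force: [2.8, 2.5, 7.4]
gripper_width: 0.18
[1.44048404 1.92082454 9.68296993] 0.18065546979751507
```

View pics/s7.png

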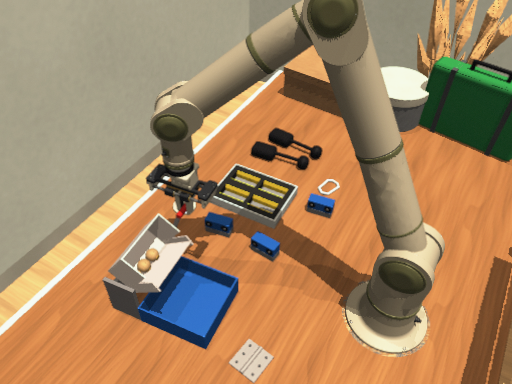

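View pics/w7.png

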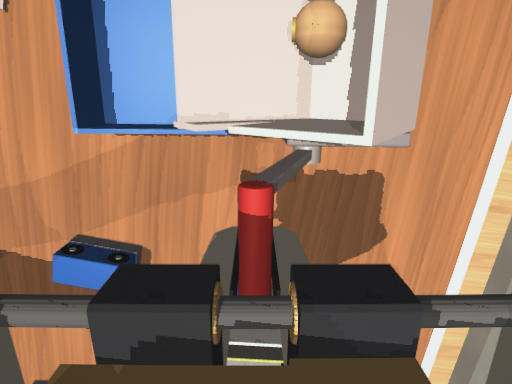

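The bin is tilting and the bar is held. Continuing the stroke.

```bash
python3 -m inch '[{"dx":-9.4,"dy":-1.1,"dz":-3.7,"twist":0},{"dx":-9.1,"dy":-1.1,"dz":-4.7,"twist":0},{"dx":-8.7,"dy":-1,"dz":-5.6,"twist":0},{"dx":-8.2,"dy":-0.9,"dz":-6.3,"twist":0},{"dx":-7.7,"dy":-0.9,"dz":-6.9,"twist":0},{"dx":-7.1,"dy":-0.8,"dz":-7.5,"twist":0},{"dx":-6.5,"dy":-0.8,"dz":-8.1,"twist":0},{"dx":-5.8,"dy":-0.7,"dz":-8.6,"twist":0},{"dx":-5.1,"dy":-0.6,"dz":-9,"twist":0},{"dx":-4.4,"dy":-0.5,"dz":-9.4,"twist":0},{"dx":0,"dy":0,"dz":0,"twist":0}]'
python3 -m inch '[{"dx":-1.8,"dy":-0.2,"dz":-4.8,"twist":0},{"dx":-1.9,"dy":-0.2,"dz":-4.9,"twist":0},{"dx":-2.9,"dy":-0.3,"dz":-10,"twist":0},{"dx":-2.1,"dy":-0.2,"dz":-10.2,"twist":0},{"dx":-0.7,"dy":-0.1,"dz":-5,"twist":0},{"dx":-0.6,"dy":0,"dz":-5.3,"twist":0},{"dx":0,"dy":0,"dz":0,"twist":0},{"dx":0,"dy":0,"dz":0,"twist":0}]'
python3 -c "
from h import *
snap('side','s8.png');snap('scene','c8.png');print(observe()['ft_force'],observe()['gripper_width'])"
```

```text
time_s: 12.65
ee_pos: [544.3, 125.3, 163.4]
tool_rot: [-0.002, 0.998, 0.06, 0.003]
ft_force: [4.5, 5.7, 4.5]
gripper_width: 0.184
time_s: 13.65
ee_pos: [532.7, 124.0, 123.1]
tool_rot: [-0.001, 0.998, 0.06, 0.001]
ft_force: [-0.4, 4.7, 7.3]
gripper_width: 0.189
[-0.76396041  4.5416463   7.79099173] 0.18370724502674626
```

View pics/s8.png

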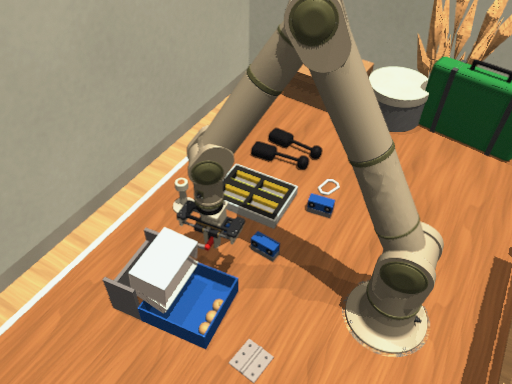

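View pics/c8.png

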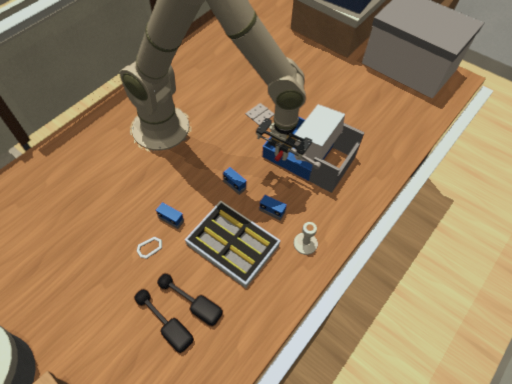

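The knobs lie in the tray (side px ~(205-217,305-328)). I'll press a little further to be sure of the full stroke.

```bash
python3 -m inch '[{"dx":-0.5,"dy":0,"dz":-2,"twist":0},{"dx":0,"dy":0,"dz":-2,"twist":0},{"dx":0,"dy":0,"dz":0,"twist":0},{"dx":0,"dy":0,"dz":0,"twist":0}]'
python3 -m inch '[{"dx":0,"dy":0,"dz":-2,"twist":0},{"dx":0,"dy":0,"dz":0,"twist":0},{"dx":0,"dy":0,"dz":0,"twist":0},{"dx":0,"dy":0,"dz":0,"twist":0},{"dx":0,"dy":0,"dz":0,"twist":0},{"dx":0,"dy":0,"dz":0,"twist":0}]'
python3 -c "
from h import *
im=snap('side','s9.png');cv2.imwrite('pics/s9c.png',cv2.resize(im[210:360,80:280],None,fx=4,fy=4));print(observe()['ft_force'],observe()['gripper_width'])"
```

```text
time_s: 14.25
ee_pos: [532.2, 124.0, 119.2]
tool_rot: [-0.001, 0.998, 0.06, 0.001]
ft_force: [-0.8, 4.7, 7.5]
gripper_width: 0.182
time_s: 15.0
ee_pos: [532.0, 124.0, 117.3]
tool_rot: [-0.001, 0.998, 0.06, 0.001]
ft_force: [-1.9, 4.0, 9.9]
gripper_width: 0.18
[-2.32968974  4.87118758  9.25833323] 0.18036207887736555
```

View pics/s9c.png

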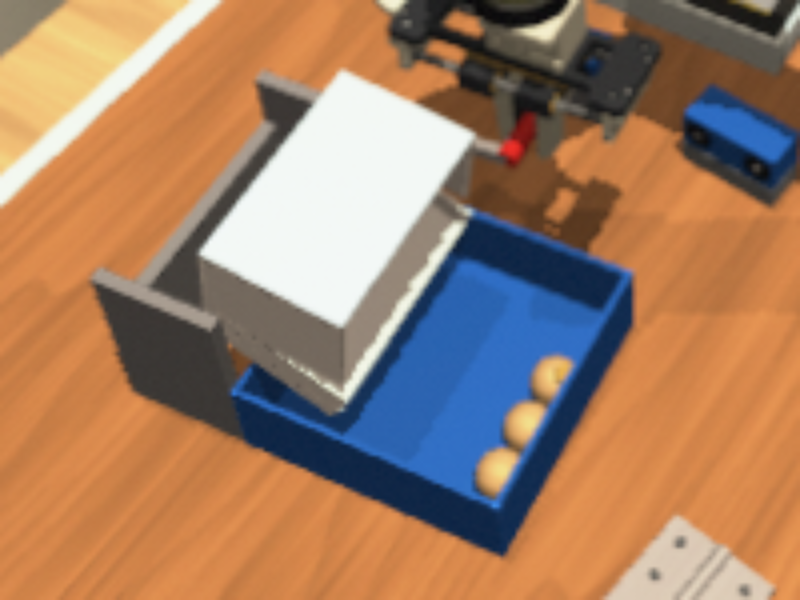

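Three knobs are out. Stop not yet felt, so a little further.

```bash
python3 -m inch '[{"dx":0,"dy":0,"dz":-2,"twist":0},{"dx":0,"dy":0,"dz":-2,"twist":0},{"dx":0,"dy":0,"dz":0,"twist":0},{"dx":0,"dy":0,"dz":0,"twist":0}]'
python3 -m inch '[{"dx":0,"dy":0,"dz":-2,"twist":0},{"dx":0,"dy":0,"dz":-2,"twist":0},{"dx":0,"dy":0,"dz":0,"twist":0},{"dx":0,"dy":0,"dz":0,"twist":0}]'
python3 -c "
from h import *
im=snap('wrist','w9.png')"
```

```text
time_s: 15.55
ee_pos: [531.7, 123.9, 113.4]
tool_rot: [-0.001, 0.998, 0.06, 0.001]
ft_force: [-2.5, 3.9, 12.9]
gripper_width: 0.181
time_s: 16.05
ee_pos: [531.6, 123.9, 110.9]
tool_rot: [-0.001, 0.998, 0.06, 0.001]
ft_force: [-8.4, 3.1, 33.1]
gripper_width: 0.184
```

View pics/w9.png

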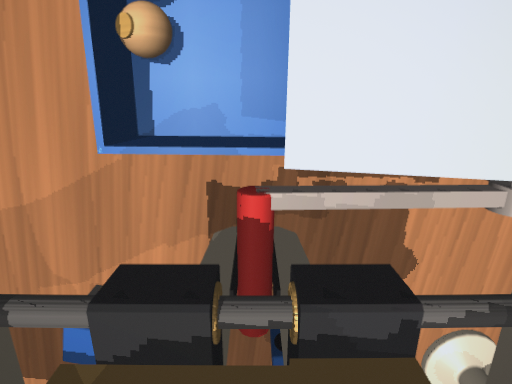

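The stop is reached (33 N, at the end of the stroke). Now easing back slowly along the reverse arc.

```bash
python3 -m inch '[{"dx":0,"dy":0,"dz":3,"twist":0},{"dx":0,"dy":0,"dz":3,"twist":0},{"dx":0.2,"dy":0,"dz":4,"twist":0},{"dx":0.3,"dy":0,"dz":4,"twist":0},{"dx":0.6,"dy":0,"dz":5.2,"twist":0},{"dx":0.7,"dy":0.1,"dz":5.2,"twist":0},{"dx":1,"dy":0.1,"dz":5.1,"twist":0},{"dx":1.1,"dy":0.1,"dz":5.1,"twist":0},{"dx":1.4,"dy":0.1,"dz":5,"twist":0},{"dx":1.5,"dy":0.2,"dz":5,"twist":0},{"dx":1.8,"dy":0.2,"dz":4.9,"twist":0},{"dx":1.9,"dy":0.2,"dz":4.8,"twist":0}]'
python3 -m inch '[{"dx":2.1,"dy":0.2,"dz":4.7,"twist":0},{"dx":2.3,"dy":0.3,"dz":4.7,"twist":0},{"dx":2.5,"dy":0.3,"dz":4.5,"twist":0},{"dx":2.6,"dy":0.3,"dz":4.5,"twist":0},{"dx":2.8,"dy":0.3,"dz":4.3,"twist":0},{"dx":3,"dy":0.4,"dz":4.3,"twist":0},{"dx":3.2,"dy":0.4,"dz":4.1,"twist":0},{"dx":3.3,"dy":0.4,"dz":4,"twist":0},{"dx":3.5,"dy":0.4,"dz":3.8,"twist":0},{"dx":3.6,"dy":0.4,"dz":3.7,"twist":0},{"dx":3.8,"dy":0.4,"dz":3.5,"twist":0},{"dx":3.9,"dy":0.5,"dz":3.4,"twist":0}]'
python3 -c "
from h import *
s=observe();print(s['ft_force'],s['ee_pos'],s['gripper_width']);im=snap('wrist','w10.png')"
```

```text
time_s: 17.6
ee_pos: [548.3, 125.9, 163.9]
tool_rot: [-0.003, 0.998, 0.059, 0.006]
ft_force: [21.5, 7.5, -12.2]
gripper_width: 0.183
time_s: 19.1
ee_pos: [587.0, 129.8, 208.7]
tool_rot: [-0.003, 0.998, 0.059, 0.006]
ft_force: [45.0, 14.4, -66.0]
gripper_width: 0.183
[ 45.03773858  14.35398333 -66.00804959] [586.97639785 129.7960865  208.67570065] 0.1831627662920056
```

View pics/w10.png

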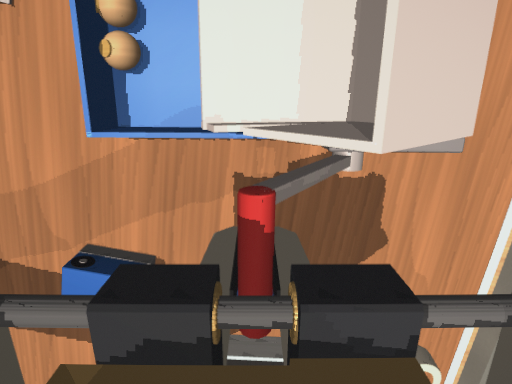

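Radial tension is building: the bar slipped up in the pads at the stop. I'll relieve it towards the hinge.

```bash
python3 -m inch '[{"dx":1,"dy":0,"dz":-2,"twist":0},{"dx":1,"dy":0,"dz":-2,"twist":0},{"dx":0,"dy":0,"dz":0,"twist":0},{"dx":0,"dy":0,"dz":0,"twist":0}]'

```

```text
time_s: 19.65
ee_pos: [585.3, 129.4, 207.0]
tool_rot: [-0.002, 0.998, 0.059, 0.004]
ft_force: [22.0, 8.7, -26.6]
gripper_width: 0.181
```

```bash
python3 -m inch '[{"dx":1,"dy":0,"dz":-1,"twist":0},{"dx":0.5,"dy":0,"dz":-1,"twist":0},{"dx":0,"dy":0,"dz":0,"twist":0},{"dx":0,"dy":0,"dz":0,"twist":0}]'
python3 -m inch '[{"dx":4.1,"dy":0.4,"dz":3.1,"twist":0},{"dx":4.2,"dy":0.5,"dz":3,"twist":0},{"dx":4.3,"dy":0.5,"dz":2.6,"twist":0},{"dx":4.4,"dy":0.5,"dz":2.5,"twist":0},{"dx":4.5,"dy":0.5,"dz":2.2,"twist":0},{"dx":0,"dy":0,"dz":0,"twist":0}]'

```

```text
time_s: 20.15
ee_pos: [584.9, 129.2, 206.4]
tool_rot: [-0.002, 0.998, 0.059, 0.003]
ft_force: [10.7, 5.9, -7.2]
gripper_width: 0.181
time_s: 20.9
ee_pos: [603.2, 131.2, 218.6]
tool_rot: [-0.001, 0.998, 0.059, -0.001]
ft_force: [2.1, 5.5, -6.8]
gripper_width: 0.185
```

```bash
python3 -m inch '[{"dx":5,"dy":0.5,"dz":2.2,"twist":0},{"dx":5,"dy":0.5,"dz":2.1,"twist":0},{"dx":5,"dy":0.5,"dz":1.8,"twist":0},{"dx":5,"dy":0.6,"dz":1.7,"twist":0},{"dx":5,"dy":0.6,"dz":1.4,"twist":0},{"dx":5,"dy":0.6,"dz":1.3,"twist":0},{"dx":5,"dy":0.6,"dz":1,"twist":0},{"dx":5,"dy":0.6,"dz":0.8,"twist":0},{"dx":0,"dy":0,"dz":0,"twist":0}]'

```

```text
time_s: 22.02
ee_pos: [644.0, 134.8, 231.8]
tool_rot: [-0.0, 0.998, 0.059, 0.0]
ft_force: [-1.0, 3.1, 3.7]
gripper_width: 0.179
```

```bash
python3 -m inch '[{"dx":5,"dy":0.6,"dz":0.4,"twist":0},{"dx":5,"dy":0.6,"dz":0.3,"twist":0},{"dx":5,"dy":0.6,"dz":0.1,"twist":0},{"dx":5,"dy":0.6,"dz":0,"twist":0},{"dx":5,"dy":0.6,"dz":-0.2,"twist":0},{"dx":5,"dy":0.6,"dz":-0.4,"twist":0},{"dx":5,"dy":0.6,"dz":-0.6,"twist":0},{"dx":4,"dy":0.5,"dz":-0.7,"twist":0},{"dx":3,"dy":0.4,"dz":-0.5,"twist":0},{"dx":0,"dy":0,"dz":0,"twist":0},{"dx":0,"dy":0,"dz":0,"twist":0}]'

```

```text
time_s: 23.4
ee_pos: [685.7, 138.5, 229.7]
tool_rot: [0.0, 0.998, 0.059, -0.0]
ft_force: [-1.5, -2.2, -1.4]
gripper_width: 0.187
```

```bash
python3 -m inch '[{"dx":2,"dy":0.3,"dz":-0.4,"twist":0},{"dx":2,"dy":0.2,"dz":-0.5,"twist":0},{"dx":2,"dy":0.2,"dz":-0.5,"twist":0},{"dx":1,"dy":0.2,"dz":-0.3,"twist":0},{"dx":0,"dy":0,"dz":0,"twist":0},{"dx":0,"dy":0,"dz":0,"twist":0}]'
python3 -m inch '[{"dx":1,"dy":0.2,"dz":-0.2,"twist":0},{"dx":1,"dy":0.2,"dz":-0.4,"twist":0},{"dx":0,"dy":0,"dz":0,"twist":0},{"dx":0,"dy":0,"dz":0,"twist":0}]'
python3 -c "
from h import *
s=observe();im=snap('wrist','w11.png');im=snap('side','s11.png')"
```

```text
time_s: 24.15
ee_pos: [692.9, 139.3, 228.4]
tool_rot: [0.001, 0.998, 0.059, 0.0]
ft_force: [-1.7, -5.5, 1.0]
gripper_width: 0.18
time_s: 24.65
ee_pos: [694.6, 139.4, 228.1]
tool_rot: [0.001, 0.998, 0.059, -0.0]
ft_force: [-4.0, -7.0, 3.2]
gripper_width: 0.185
```

View pics/w11.png

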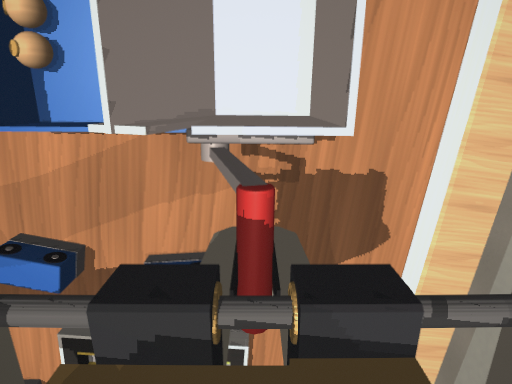

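View pics/s11.png

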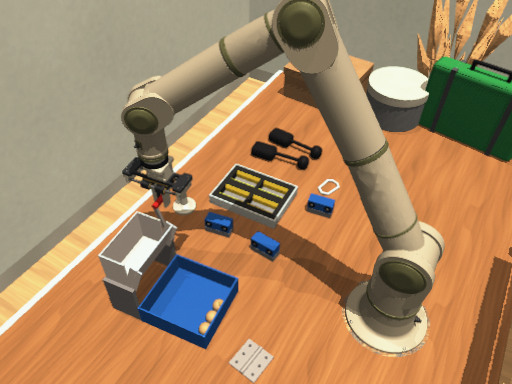

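Bin is upright and empty. One more mm against the stop, then release and rise.

```bash
python3 -m inch '[{"dx":1,"dy":0.1,"dz":-0.2,"twist":0},{"dx":0,"dy":0,"dz":0,"twist":0},{"dx":0,"dy":0,"dz":0,"twist":0}]'
python3 -m inch '[{"dx":0,"dy":0,"dz":0,"twist":0},{"dx":0,"dy":0,"dz":0,"twist":0},{"dx":0,"dy":0,"dz":0,"twist":0},{"dx":0,"dy":0,"dz":0,"twist":0}]' 35
python3 -m inch '[{"dx":0,"dy":0,"dz":10,"twist":0},{"dx":0,"dy":0,"dz":20,"twist":0},{"dx":0,"dy":0,"dz":30,"twist":0},{"dx":-5,"dy":-10,"dz":30,"twist":0},{"dx":-20,"dy":-30,"dz":20,"twist":-10},{"dx":-20,"dy":-30,"dz":0,"twist":-10},{"dx":-20,"dy":-30,"dz":0,"twist":-10},{"dx":-10,"dy":-30,"dz":0,"twist":-10},{"dx":0,"dy":-20,"dz":0,"twist":-10},{"dx":0,"dy":0,"dz":0,"twist":-10},{"dx":0,"dy":0,"dz":0,"twist":-10},{"dx":0,"dy":0,"dz":0,"twist":0}]' 93
python3 -c "
from h import *
im=snap('scene','c12.png');im=snap('side','s12.png')"
```

```text
time_s: 25.12
ee_pos: [694.8, 139.4, 228.0]
tool_rot: [0.001, 0.998, 0.059, -0.001]
ft_force: [-6.9, -7.1, 6.4]
gripper_width: 0.186
time_s: 25.62
ee_pos: [695.8, 141.2, 227.6]
tool_rot: [-0.0, 0.998, 0.059, 0.0]
ft_force: [-0.2, -0.1, 0.2]
gripper_width: 0.376
time_s: 27.12
ee_pos: [620.9, -8.9, 339.0]
tool_rot: [-0.001, 0.852, -0.524, 0.001]
ft_force: [0.4, 0.9, 0.8]
gripper_width: 1.005
```

View pics/s12.png

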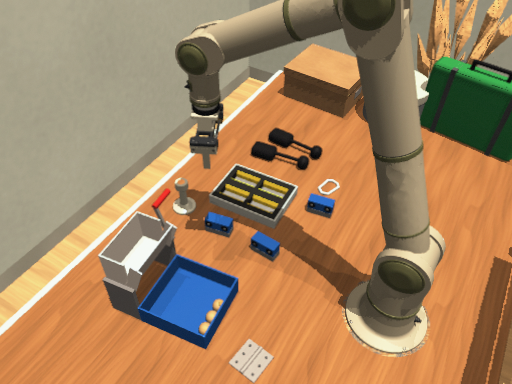

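View pics/c12.png

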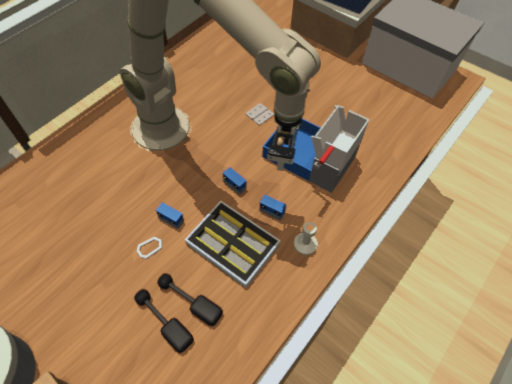

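Bin is upright and the knobs are in the tray. Next carriage A: turn and look.

```bash
cat > car.py <<'E'
from h import *
def look(name,x0,y0,hw=110,res=.4,n='wrist',z=60):
    s=observe(); im=snap(n,name+'.png'); C=cam(n,s)
    o=ortho(im,C,z,x0-hw,x0+hw,y0-hw,y0+hw,res); cv2.imwrite('pics/'+name+'o.png',o)
    f=o.astype(int)
    h=cv2.cvtColor(o,cv2.COLOR_BGR2HSV)
    m=((h[...,0]>95)&(h[...,0]<125)&(h[...,1]>120)&(h[...,2]>70)).astype(np.uint8)
    k,l,st,ce=cv2.connectedComponentsWithStats(m)
    q=s['tool_rot']; print('yaw',np.degrees(2*np.arctan2(q[2],q[1])).round(1),s['ee_pos'].round(1))
    for i in range(1,k):
        if st[i,4]>2000:
            r=cv2.minAreaRect(np.argwhere(l==i)[:,::-1].astype(np.float32))
            b=cv2.boxPoints(r); P=np.stack([x0+hw-b[:,1]*res,y0+hw-b[:,0]*res],1)
            e1,e2=P[1]-P[0],P[2]-P[1]; e=e1 if np.linalg.norm(e1)>np.linalg.norm(e2) else e2
            if e[0]<0:e=-e
            print('blue',P.mean(0).round(1),np.round(np.array(r[1])*res,1),'yaw',np.degrees(np.arctan2(e[1],e[0])).round(1))
E
python3 -m inch '[{"dx":0,"dy":0,"dz":-20,"twist":-8},{"dx":0,"dy":0,"dz":-30,"twist":-8},{"dx":0,"dy":0,"dz":-30,"twist":0},{"dx":0,"dy":0,"dz":-20,"twist":0},{"dx":0,"dy":0,"dz":0,"twist":0},{"dx":0,"dy":0,"dz":0,"twist":0},{"dx":0,"dy":0,"dz":0,"twist":0}]'
python3 -c "
from car import *
look('w13',609,-19)"
```

```text
time_s: 28.1
ee_pos: [621.2, -9.2, 238.7]
tool_rot: [-0.001, 0.771, -0.637, 0.001]
ft_force: [0.5, -0.5, -0.3]
gripper_width: 1.002
yaw -79.2 [621.2  -9.2 238.7]
blue [613.5 -19. ] [91.9 39.6] yaw 10.5
```

View pics/w13.png

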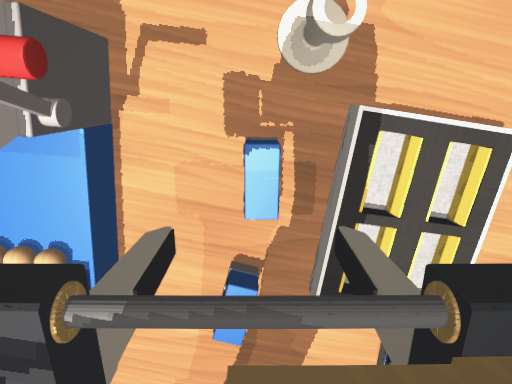

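View pics/w13o.png

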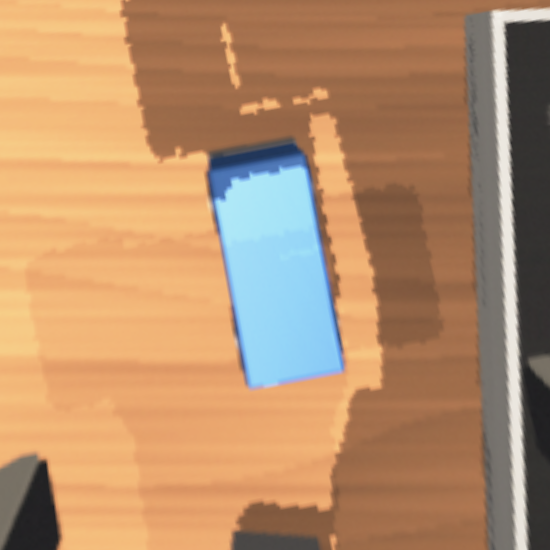

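```bash
python3 -m inch '[{"dx":-5,"dy":-5,"dz":-30,"twist":0},{"dx":-5,"dy":-5,"dz":-50,"twist":0},{"dx":0,"dy":0,"dz":-50,"twist":0},{"dx":0,"dy":0,"dz":-40,"twist":0},{"dx":0,"dy":0,"dz":-22,"twist":0},{"dx":0,"dy":0,"dz":-10,"twist":0},{"dx":0,"dy":0,"dz":0,"twist":0},{"dx":0,"dy":0,"dz":0,"twist":0}]' 75
python3 -m inch '[{"dx":0,"dy":0,"dz":0,"twist":0},{"dx":0,"dy":0,"dz":0,"twist":0},{"dx":0,"dy":0,"dz":0,"twist":0},{"dx":0,"dy":0,"dz":0,"twist":0},{"dx":0,"dy":0,"dz":0,"twist":0},{"dx":0,"dy":0,"dz":0,"twist":0}]' 20 45
python3 -c "
from car import *
look('w14',609,-19)"
```

```text
time_s: 29.15
ee_pos: [611.4, -19.3, 36.7]
tool_rot: [-0.001, 0.77, -0.638, 0.001]
ft_force: [0.6, 1.0, -0.5]
gripper_width: 0.802
time_s: 29.9
ee_pos: [610.7, -19.2, 35.6]
tool_rot: [0.0, 0.77, -0.638, 0.0]
ft_force: [0.5, -0.6, 2.6]
gripper_width: 0.429
yaw -79.2 [610.7 -19.2  35.6]
blue [626.1 -16.6] [71.4 39.8] yaw 10.5
```

View pics/w14.png

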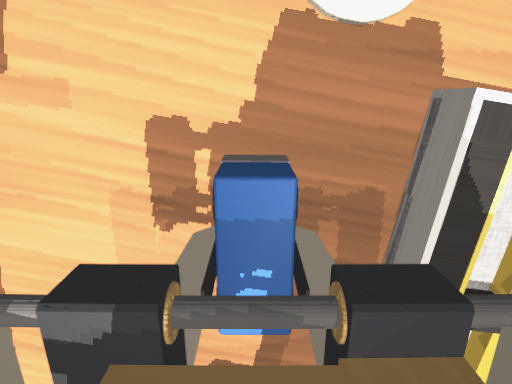

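```bash
python3 -c "
from car import *
C=cam('wrist')
for p in [(214,178),(255,178),(297,178),(218,334),(292,334)]: print(p,onz(C,p,60).round(1))"
```

```text
(214, 178) [650.2   7.5  60. ]
(255, 178) [653.8 -11.4  60. ]
(297, 178) [657.5 -30.8  60. ]
(218, 334) [563.  -8.  60.]
(292, 334) [570.6 -48.1  60. ]
```

```bash
python3 -m inch '[{"dx":0,"dy":0,"dz":20,"twist":0},{"dx":0,"dy":0,"dz":30,"twist":0},{"dx":0,"dy":0,"dz":30,"twist":0},{"dx":0,"dy":0,"dz":0,"twist":0},{"dx":0,"dy":0,"dz":0,"twist":0}]'
```

```text
time_s: 30.58
ee_pos: [610.1, -19.3, 114.7]
tool_rot: [0.0, 0.77, -0.638, -0.0]
ft_force: [0.5, 0.5, -1.6]
gripper_width: 0.43
```

Carriage A is centred in the grip. Moving over cutout TL.

```bash
python3 -m inch '[{"dx":5,"dy":-20,"dz":0,"twist":-2},{"dx":5,"dy":-35,"dz":0,"twist":-2},{"dx":8,"dy":-35,"dz":0,"twist":-2},{"dx":8,"dy":-35,"dz":0,"twist":-2},{"dx":7,"dy":-27,"dz":0,"twist":-0.3},{"dx":0,"dy":0,"dz":0,"twist":0},{"dx":0,"dy":0,"dz":0,"twist":0},{"dx":0,"dy":0,"dz":0,"twist":0}]'
python3 -c "
from car import *
look('w15',600,-215,130,.5,z=40)"
```

```text
time_s: 31.58
ee_pos: [643.4, -170.2, 115.1]
tool_rot: [0.0, 0.723, -0.691, -0.001]
ft_force: [-0.8, -0.1, -2.4]
gripper_width: 0.428
yaw -87.5 [ 643.4 -170.2  115.1]
blue [ 614.6 -171.8] [121.   67.5] yaw 2.2
```

View pics/w15.png

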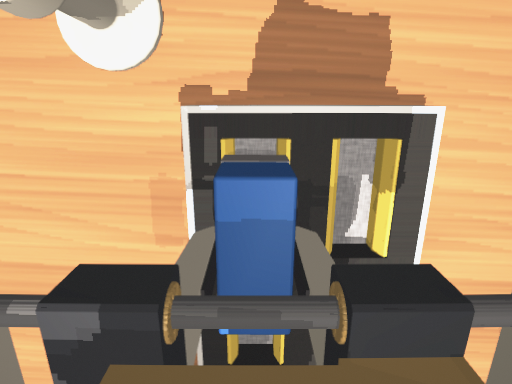

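View pics/w15o.png

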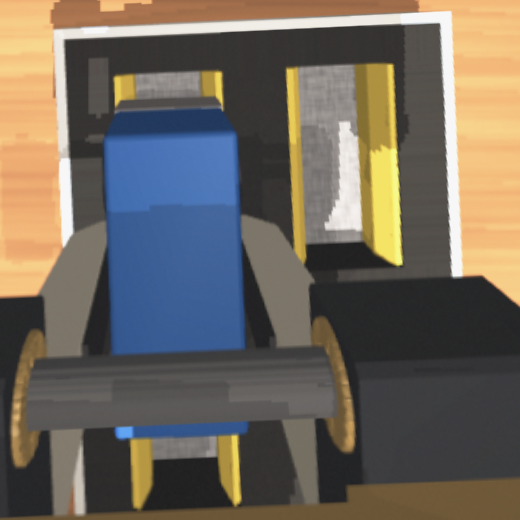

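The cutout's far end is seen at ortho (114–222, 72), centre (643,-171): aligned. Lowering and pressing.

```bash
python3 -m inch '[{"dx":0,"dy":-0.8,"dz":-15,"twist":0},{"dx":0,"dy":0,"dz":-15,"twist":0},{"dx":0,"dy":0,"dz":-8,"twist":0},{"dx":0,"dy":0,"dz":-5,"twist":0},{"dx":0,"dy":0,"dz":-5,"twist":0},{"dx":0,"dy":0,"dz":0,"twist":0},{"dx":0,"dy":0,"dz":0,"twist":0}]' 20 60
python3 -m inch '[{"dx":0,"dy":0,"dz":-3,"twist":0},{"dx":0,"dy":0,"dz":-3,"twist":0},{"dx":0,"dy":0,"dz":-3,"twist":0},{"dx":0,"dy":0,"dz":0,"twist":0},{"dx":0,"dy":0,"dz":0,"twist":0}]'
```

```text
time_s: 32.5
ee_pos: [643.8, -171.5, 67.7]
tool_rot: [-0.0, 0.722, -0.692, -0.0]
ft_force: [0.8, 3.4, -1.4]
gripper_width: 0.427
time_s: 33.12
ee_pos: [644.1, -171.9, 58.5]
tool_rot: [-0.0, 0.722, -0.692, 0.0]
ft_force: [2.5, 2.9, -0.8]
gripper_width: 0.426
```

```bash
python3 -m inch '[{"dx":0,"dy":0,"dz":-3,"twist":0},{"dx":0,"dy":0,"dz":-3,"twist":0},{"dx":0,"dy":0,"dz":0,"twist":0},{"dx":0,"dy":0,"dz":0,"twist":0}]'
python3 -c "
from car import *
look('w16',600,-215,130,.5,z=40)"
```

```text
time_s: 33.62
ee_pos: [643.4, -172.0, 52.1]
tool_rot: [0.0, 0.722, -0.692, -0.0]
ft_force: [1.5, 3.9, -2.7]
gripper_width: 0.424
yaw -87.5 [ 643.4 -172.    52.1]
blue [ 639.  -172.3] [81.6 49.5] yaw 2.4
```

View pics/w16.png

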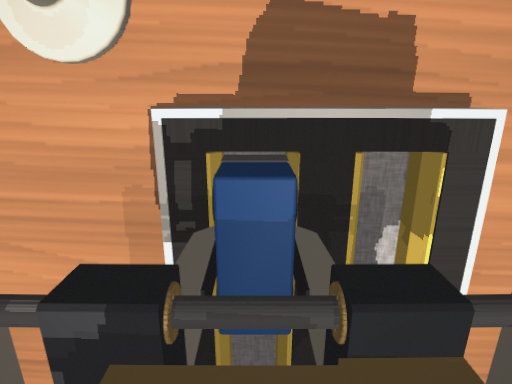

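```bash
python3 -m inch '[{"dx":0,"dy":0,"dz":-2,"twist":0},{"dx":0,"dy":0,"dz":-2,"twist":0},{"dx":0,"dy":0,"dz":0,"twist":0},{"dx":0,"dy":0,"dz":0,"twist":0}]'
python3 -m inch '[{"dx":0,"dy":0,"dz":-2,"twist":0},{"dx":0,"dy":0,"dz":-2,"twist":0},{"dx":0,"dy":0,"dz":0,"twist":0},{"dx":0,"dy":0,"dz":0,"twist":0}]'
```

```text
time_s: 34.17
ee_pos: [643.4, -172.1, 48.4]
tool_rot: [0.0, 0.722, -0.692, -0.0]
ft_force: [-0.2, 3.0, 0.0]
gripper_width: 0.428
time_s: 34.67
ee_pos: [643.6, -172.1, 47.5]
tool_rot: [-0.0, 0.722, -0.692, 0.0]
ft_force: [-8.9, 5.8, 30.4]
gripper_width: 0.429
```

Home at z 47.5 (30 N). Release, rise, and go look at B.

```bash
python3 -m inch '[{"dx":0,"dy":0,"dz":0,"twist":0},{"dx":0,"dy":0,"dz":0,"twist":0},{"dx":0,"dy":0,"dz":0,"twist":0}]' 60
python3 -m inch '[{"dx":0,"dy":0,"dz":20,"twist":0},{"dx":0,"dy":0,"dz":30,"twist":0},{"dx":0,"dy":0,"dz":40,"twist":0},{"dx":-30,"dy":25,"dz":40,"twist":-2},{"dx":-40,"dy":25,"dz":40,"twist":-2},{"dx":-40,"dy":25,"dz":20,"twist":-2},{"dx":-40,"dy":25,"dz":0,"twist":-2},{"dx":-30,"dy":25,"dz":0,"twist":0},{"dx":-20,"dy":25,"dz":0,"twist":0},{"dx":0,"dy":0,"dz":0,"twist":0},{"dx":0,"dy":0,"dz":0,"twist":0},{"dx":0,"dy":0,"dz":0,"twist":0}]' 75
python3 -c "
from car import *
look('w17',428,-20)"
```

```text
time_s: 35.05
ee_pos: [643.4, -172.8, 44.1]
tool_rot: [0.0, 0.722, -0.692, -0.0]
ft_force: [0.2, 0.4, -0.8]
gripper_width: 0.639
time_s: 36.55
ee_pos: [444.4, -22.8, 234.8]
tool_rot: [0.0, -0.672, 0.741, -0.0]
ft_force: [0.6, 0.8, -0.4]
gripper_width: 0.81
yaw 264.4 [444.4 -22.8 234.8]
blue [431. -20.] [39.6 91.7] yaw -4.2
```

View pics/w17.png

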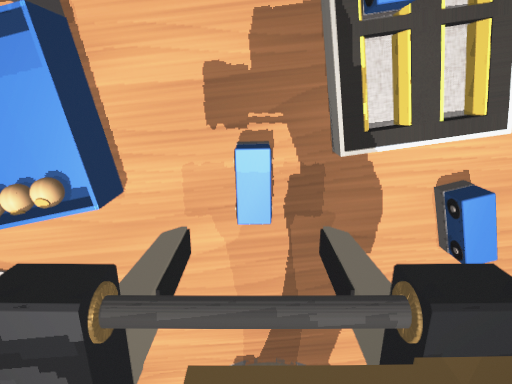

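View pics/w17o.png

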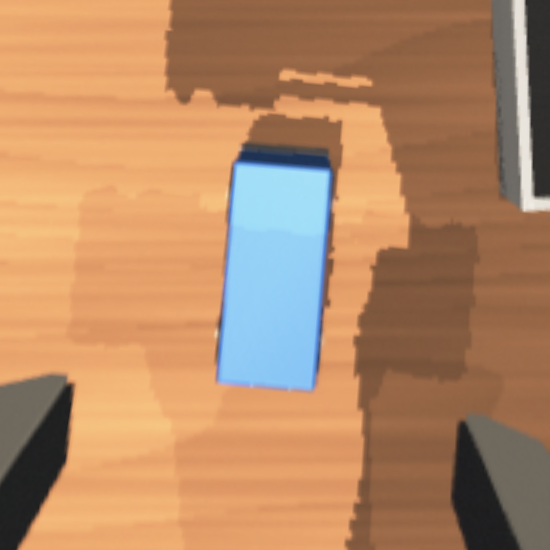

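```bash
python3 -m inch '[{"dx":-8,"dy":3,"dz":-30,"twist":1.7},{"dx":-8.5,"dy":0,"dz":-50,"twist":0},{"dx":0,"dy":0,"dz":-50,"twist":0},{"dx":0,"dy":0,"dz":-40,"twist":0},{"dx":0,"dy":0,"dz":-19,"twist":0},{"dx":0,"dy":0,"dz":-10,"twist":0},{"dx":0,"dy":0,"dz":0,"twist":0},{"dx":0,"dy":0,"dz":0,"twist":0}]' 75
python3 -m inch '[{"dx":0,"dy":0,"dz":0,"twist":0},{"dx":0,"dy":0,"dz":0,"twist":0},{"dx":0,"dy":0,"dz":0,"twist":0},{"dx":0,"dy":0,"dz":0,"twist":0},{"dx":0,"dy":0,"dz":0,"twist":0},{"dx":0,"dy":0,"dz":0,"twist":0}]' 20 60
python3 -c "
from car import *
look('w18',428,-20)"
```

```text
time_s: 37.6
ee_pos: [427.6, -19.2, 36.2]
tool_rot: [0.0, -0.683, 0.73, -0.0]
ft_force: [-0.3, -1.2, 0.2]
gripper_width: 0.806
time_s: 38.35
ee_pos: [427.2, -19.1, 35.6]
tool_rot: [0.0, -0.683, 0.73, -0.0]
ft_force: [0.1, -0.7, 4.5]
gripper_width: 0.426
yaw 266.2 [427.2 -19.1  35.6]
blue [443.  -20.3] [39.8 71.7] yaw -4.3
```

View pics/w18.png

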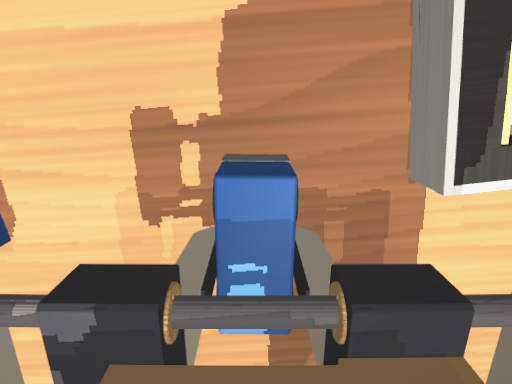

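Same centred grasp. Lift and take it over BL.

```bash
python3 -m inch '[{"dx":0,"dy":0,"dz":20,"twist":0},{"dx":0,"dy":0,"dz":35,"twist":0},{"dx":0,"dy":0,"dz":35,"twist":0},{"dx":20,"dy":-27,"dz":0,"twist":2},{"dx":20,"dy":-35,"dz":0,"twist":2},{"dx":20,"dy":-35,"dz":0,"twist":2.3},{"dx":20,"dy":-35,"dz":0,"twist":0},{"dx":20,"dy":-25.4,"dz":0,"twist":0},{"dx":0,"dy":0,"dz":0,"twist":0},{"dx":0,"dy":0,"dz":0,"twist":0},{"dx":0,"dy":0,"dz":0,"twist":0}]'
python3 -c "
from car import *
look('w19',560,-215,130,.5,z=40)"
```

```text
time_s: 39.78
ee_pos: [526.4, -175.4, 125.4]
tool_rot: [0.0, 0.723, -0.691, -0.001]
ft_force: [0.2, -0.5, -1.0]
gripper_width: 0.424
yaw -87.5 [ 526.4 -175.4  125.4]
blue [ 636.  -171.2] [76.7 45.4] yaw 2.7
blue [ 493.3 -177.2] [126.3  70.3] yaw 2.1
```

View pics/w19.png

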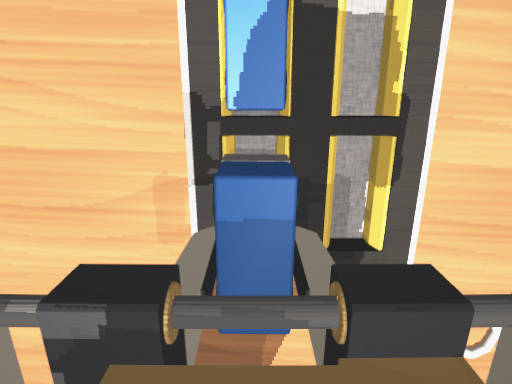

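View pics/w19o.png

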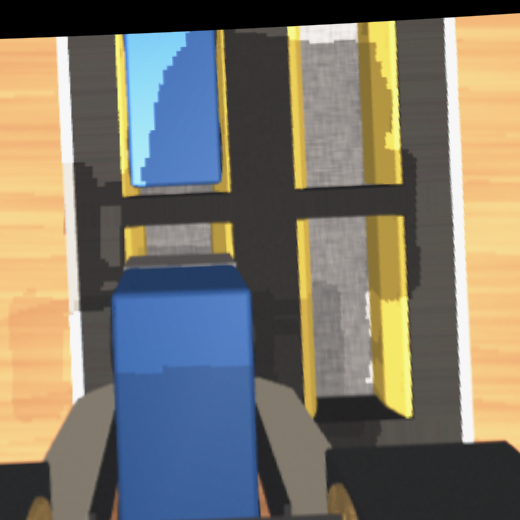

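```bash
python3 -m inch '[{"dx":0.3,"dy":-0.8,"dz":-20,"twist":0},{"dx":0,"dy":0,"dz":-20,"twist":0},{"dx":0,"dy":0,"dz":-10,"twist":0},{"dx":0,"dy":0,"dz":-5,"twist":0},{"dx":0,"dy":0,"dz":-4,"twist":0},{"dx":0,"dy":0,"dz":-3,"twist":0},{"dx":0,"dy":0,"dz":-3,"twist":0},{"dx":0,"dy":0,"dz":0,"twist":0},{"dx":0,"dy":0,"dz":0,"twist":0}]' 20 60
python3 -m inch '[{"dx":0,"dy":0,"dz":-3,"twist":0},{"dx":0,"dy":0,"dz":-3,"twist":0},{"dx":0,"dy":0,"dz":-3,"twist":0},{"dx":0,"dy":0,"dz":-3,"twist":0},{"dx":0,"dy":0,"dz":0,"twist":0},{"dx":0,"dy":0,"dz":0,"twist":0}]'
```

```text
time_s: 40.95
ee_pos: [528.1, -176.9, 60.9]
tool_rot: [-0.0, 0.722, -0.691, 0.0]
ft_force: [1.1, 3.4, 3.2]
gripper_width: 0.425
time_s: 41.7
ee_pos: [527.1, -177.1, 48.0]
tool_rot: [0.0, 0.722, -0.692, -0.0]
ft_force: [2.3, 3.0, -4.7]
gripper_width: 0.428
```

```bash
python3 -m inch '[{"dx":0,"dy":0,"dz":-2,"twist":0},{"dx":0,"dy":0,"dz":-2,"twist":0},{"dx":0,"dy":0,"dz":0,"twist":0},{"dx":0,"dy":0,"dz":0,"twist":0}]'
python3 -m inch '[{"dx":0,"dy":0,"dz":0,"twist":0},{"dx":0,"dy":0,"dz":0,"twist":0},{"dx":0,"dy":0,"dz":0,"twist":0}]' 60
python3 -m inch '[{"dx":0,"dy":0,"dz":20,"twist":0},{"dx":0,"dy":0,"dz":30,"twist":0},{"dx":0,"dy":0,"dz":40,"twist":0},{"dx":-20,"dy":-15,"dz":40,"twist":2},{"dx":-20,"dy":-20,"dz":40,"twist":2},{"dx":-20,"dy":-20,"dz":20,"twist":0},{"dx":-20,"dy":-20,"dz":0,"twist":0},{"dx":-20,"dy":-20,"dz":0,"twist":0},{"dx":-20,"dy":-5,"dz":0,"twist":0},{"dx":0,"dy":0,"dz":0,"twist":0},{"dx":0,"dy":0,"dz":0,"twist":0},{"dx":0,"dy":0,"dz":0,"twist":0}]' 75
python3 -c "
from car import *
look('w20',360,-283)"
```

```text
time_s: 42.2
ee_pos: [527.2, -177.2, 47.5]
tool_rot: [-0.0, 0.722, -0.692, 0.001]
ft_force: [-8.5, 5.8, 41.6]
gripper_width: 0.423
time_s: 42.58
ee_pos: [527.2, -177.9, 44.2]
tool_rot: [0.0, 0.722, -0.692, -0.0]
ft_force: [-0.3, -0.0, -0.2]
gripper_width: 0.641
time_s: 44.08
ee_pos: [408.4, -276.6, 234.5]
tool_rot: [-0.0, 0.746, -0.666, 0.0]
ft_force: [0.2, 0.2, -0.1]
gripper_width: 0.805
yaw -83.4 [ 408.4 -276.6  234.5]
blue [ 352.2 -283.4] [96.8 39.6] yaw 8.6
```

View pics/w20.png

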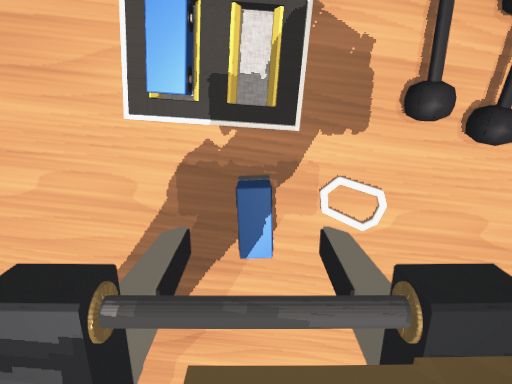

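View pics/w20o.png

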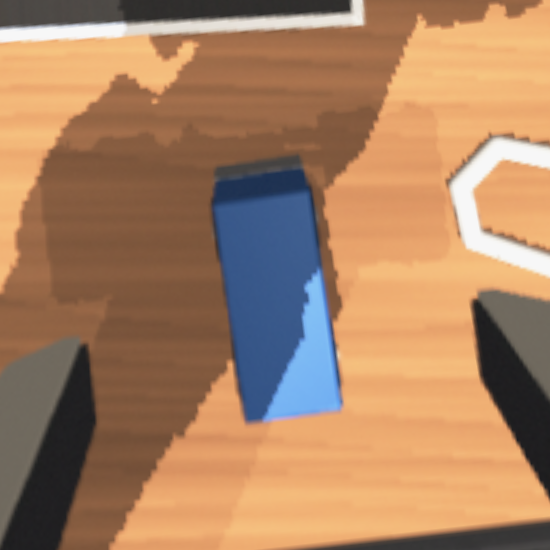

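C: centre (347,-284), yaw 8.6°; the carabiner is clear of the right finger. I'll use a 60 mm opening.

```bash
python3 -m inch '[{"dx":-30,"dy":-7,"dz":-10,"twist":2},{"dx":-31,"dy":0,"dz":-40,"twist":0},{"dx":0,"dy":0,"dz":-50,"twist":0},{"dx":0,"dy":0,"dz":-40,"twist":0},{"dx":0,"dy":0,"dz":-30,"twist":0},{"dx":0,"dy":0,"dz":0,"twist":0},{"dx":0,"dy":0,"dz":0,"twist":0}]' 60
python3 -c "
from car import *
look('w21',347,-283)"
```

```text
time_s: 45.0
ee_pos: [347.0, -284.2, 65.2]
tool_rot: [-0.0, 0.758, -0.653, 0.0]
ft_force: [0.2, -0.4, 0.8]
gripper_width: 0.648
yaw -81.5 [ 347.  -284.2   65.2]
blue [ 351.9 -283.1] [91.5 39.8] yaw 8.6
```

View pics/w21.png

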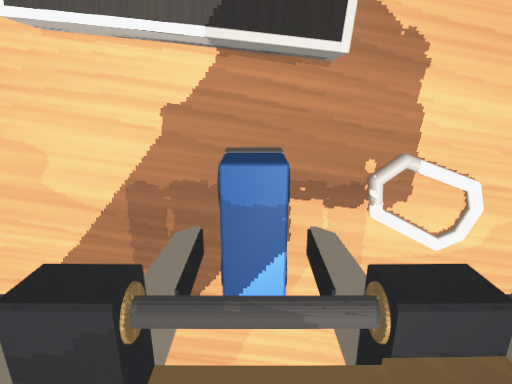

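Centred between the fingers and clear of the carabiner. Down and grip.

```bash
python3 -m inch '[{"dx":0,"dy":0,"dz":-15,"twist":0},{"dx":0,"dy":0,"dz":-14,"twist":0},{"dx":0,"dy":0,"dz":0,"twist":0},{"dx":0,"dy":0,"dz":0,"twist":0}]' 60
python3 -m inch '[{"dx":0,"dy":0,"dz":0,"twist":0},{"dx":0,"dy":0,"dz":0,"twist":0},{"dx":0,"dy":0,"dz":0,"twist":0},{"dx":0,"dy":0,"dz":0,"twist":0},{"dx":0,"dy":0,"dz":0,"twist":0}]' 20 60
python3 -c "
from car import *
look('w22',347,-283)"
```

```text
time_s: 45.55
ee_pos: [346.8, -284.5, 36.5]
tool_rot: [-0.0, 0.757, -0.653, 0.001]
ft_force: [0.4, 0.4, 0.5]
gripper_width: 0.645
time_s: 46.18
ee_pos: [346.5, -284.3, 35.8]
tool_rot: [0.0, 0.757, -0.653, 0.0]
ft_force: [-0.5, 1.1, 7.3]
gripper_width: 0.428
yaw -81.5 [ 346.5 -284.3   35.8]
blue [ 362.3 -282.1] [72.2 39.8] yaw 8.5
```

View pics/w22.png

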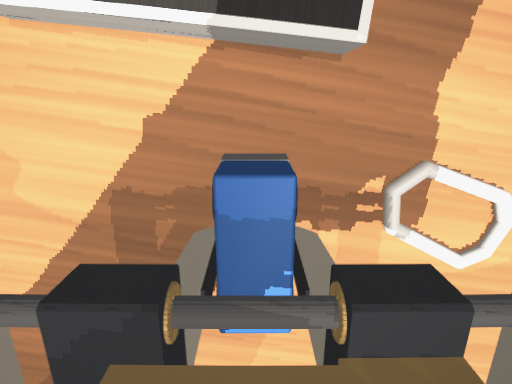

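```bash
python3 -m inch '[{"dx":0,"dy":0,"dz":20,"twist":0},{"dx":0,"dy":0,"dz":35,"twist":0},{"dx":0,"dy":0,"dz":35,"twist":0},{"dx":30,"dy":4,"dz":0,"twist":-2},{"dx":40,"dy":4,"dz":0,"twist":-2},{"dx":40,"dy":5,"dz":0,"twist":-2},{"dx":40,"dy":4,"dz":0,"twist":0},{"dx":34,"dy":4.3,"dz":0,"twist":0},{"dx":0,"dy":0,"dz":0,"twist":0},{"dx":0,"dy":0,"dz":0,"twist":0},{"dx":0,"dy":0,"dz":0,"twist":0}]'
python3 -c "
from car import *
look('w23',560,-215,130,.5,z=40)"
```

```text
time_s: 47.6
ee_pos: [529.0, -263.3, 125.4]
tool_rot: [0.0, 0.722, -0.692, -0.0]
ft_force: [0.1, 0.2, -1.9]
gripper_width: 0.426
yaw -87.6 [ 529.  -263.3  125.4]
blue [ 635.4 -163.7] [76.4 55.8] yaw 2.4
blue [ 518.3 -169. ] [107.6  55.6] yaw 2.6
blue [ 496.2 -264.8] [127.2  70.4] yaw 2.5
```

View pics/w23.png

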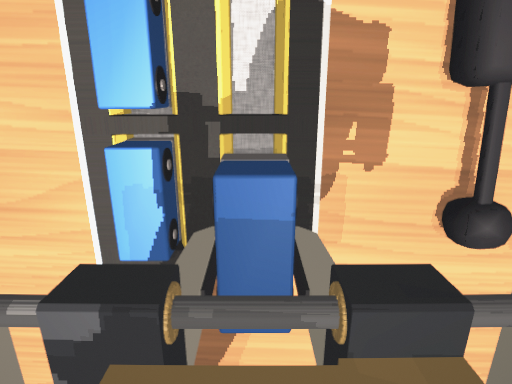

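View pics/w23o.png

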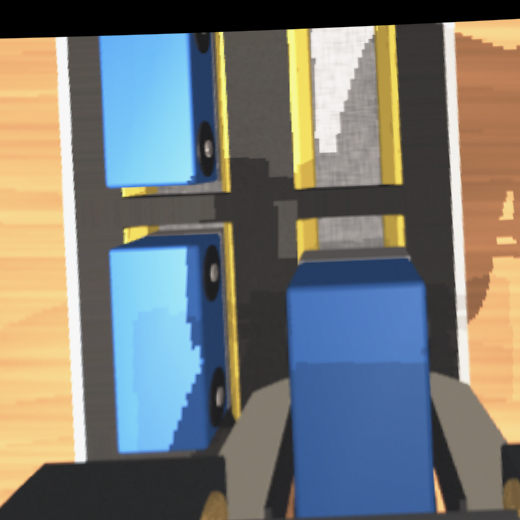

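```bash
python3 -m inch '[{"dx":1.5,"dy":0.5,"dz":-20,"twist":0},{"dx":0,"dy":0,"dz":-20,"twist":0},{"dx":0,"dy":0,"dz":-10,"twist":0},{"dx":0,"dy":0,"dz":-5,"twist":0},{"dx":0,"dy":0,"dz":-4,"twist":0},{"dx":0,"dy":0,"dz":-3,"twist":0},{"dx":0,"dy":0,"dz":-3,"twist":0},{"dx":0,"dy":0,"dz":0,"twist":0},{"dx":0,"dy":0,"dz":0,"twist":0}]' 20 60
python3 -m inch '[{"dx":0,"dy":0,"dz":-3,"twist":0},{"dx":0,"dy":0,"dz":-3,"twist":0},{"dx":0,"dy":0,"dz":-3,"twist":0},{"dx":0,"dy":0,"dz":-3,"twist":0},{"dx":0,"dy":0,"dz":0,"twist":0},{"dx":0,"dy":0,"dz":0,"twist":0}]'
python3 -m inch '[{"dx":0,"dy":0,"dz":-2,"twist":0},{"dx":0,"dy":0,"dz":-2,"twist":0},{"dx":0,"dy":0,"dz":0,"twist":0},{"dx":0,"dy":0,"dz":0,"twist":0}]'
```

```text
time_s: 48.78
ee_pos: [532.7, -262.5, 61.1]
tool_rot: [-0.0, 0.722, -0.692, 0.001]
ft_force: [1.9, 1.4, 3.8]
gripper_width: 0.426
time_s: 49.52
ee_pos: [531.7, -262.3, 48.0]
tool_rot: [0.0, 0.722, -0.692, -0.0]
ft_force: [1.3, 1.3, -3.8]
gripper_width: 0.422
time_s: 50.02
ee_pos: [531.8, -262.3, 47.8]
tool_rot: [-0.0, 0.722, -0.692, 0.001]
ft_force: [-8.3, 6.1, 39.7]
gripper_width: 0.423
```

Home. Release, rise and back off, then check everything (including a possible fourth carriage).

```bash
python3 -m inch '[{"dx":0,"dy":0,"dz":0,"twist":0},{"dx":0,"dy":0,"dz":0,"twist":0},{"dx":0,"dy":0,"dz":0,"twist":0}]' 60
python3 -m inch '[{"dx":0,"dy":0,"dz":20,"twist":0},{"dx":0,"dy":0,"dz":40,"twist":0},{"dx":0,"dy":0,"dz":50,"twist":0},{"dx":-10,"dy":10,"dz":50,"twist":0},{"dx":-10,"dy":10,"dz":40,"twist":0},{"dx":-10,"dy":10,"dz":30,"twist":0},{"dx":0,"dy":0,"dz":20,"twist":0},{"dx":0,"dy":0,"dz":0,"twist":0},{"dx":0,"dy":0,"dz":0,"twist":0},{"dx":0,"dy":0,"dz":0,"twist":0}]'
python3 -c "
from car import *
look('w24',580,-215,110,.4,z=72)
snap('scene','c24.png');snap('side','s24.png')
for n in ['scene','side']:
  get_image(n);print(n,[(round(r['score'],2),np.round(r['bbox'])) for r in find_in(n,'carriage0_c') if r['score']>.25])"
```

```text
time_s: 50.4
ee_pos: [531.6, -262.6, 44.2]
tool_rot: [0.0, 0.722, -0.692, -0.0]
ft_force: [-0.1, 0.2, 0.5]
gripper_width: 0.637
time_s: 51.65
ee_pos: [501.5, -232.4, 293.2]
tool_rot: [0.0, 0.722, -0.692, -0.001]
ft_force: [0.4, -1.5, -0.1]
gripper_width: 0.644
yaw -87.5 [ 501.5 -232.4  293.2]
blue [ 640.6 -172.5] [86.5 41.9] yaw 3.2
blue [ 532.6 -261.9] [89.4 39.6] yaw 2.7
blue [ 534.9 -192.9] [95.4 37.4] yaw 25.0
scene [(0.82, array([254., 240.,  26.,  24.]))]
side [(0.95, array([236., 190.,  23.,  20.]))]
```

View pics/w24.png

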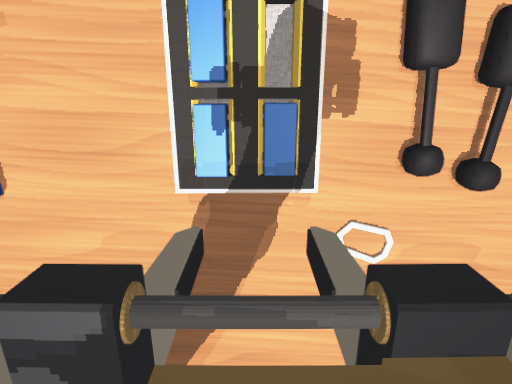

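View pics/c24.png

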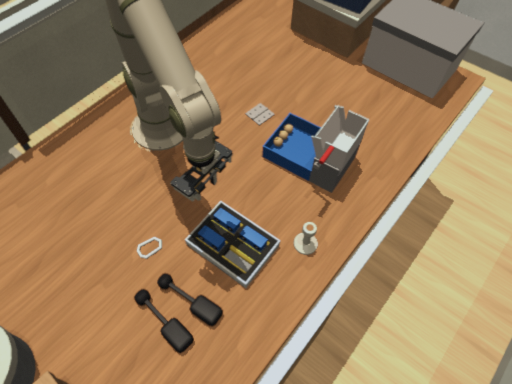

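View pics/s24.png

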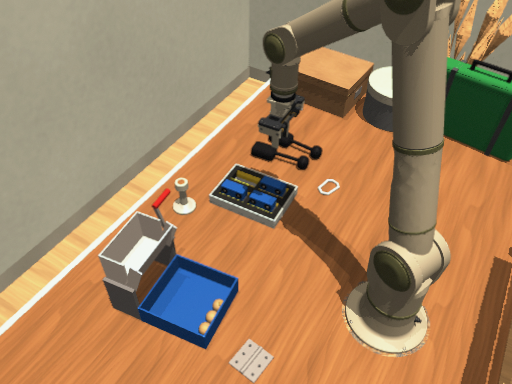

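View pics/w24o.png

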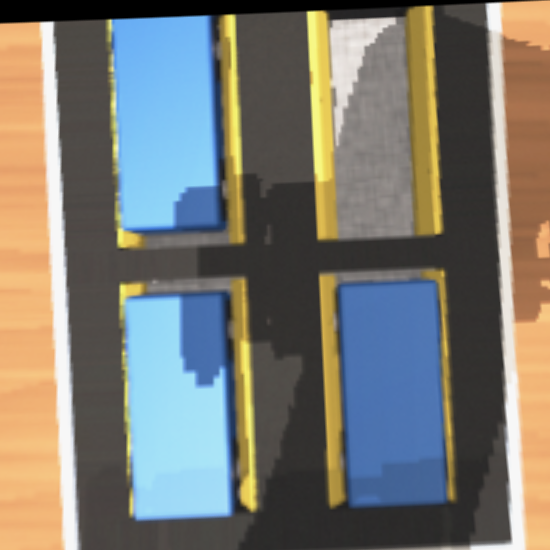

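All three carriages show in their cutouts, with the knobs in the tray and the bystanders unmoved. To check the seated height I'll take a second view from a different place and compare positions at the z = 72 plane.

```bash
python3 -m inch '[{"dx":20,"dy":20,"dz":0,"twist":0},{"dx":40,"dy":40,"dz":0,"twist":0},{"dx":40,"dy":40,"dz":0,"twist":0},{"dx":20,"dy":40,"dz":0,"twist":0},{"dx":0,"dy":20,"dz":0,"twist":0},{"dx":0,"dy":0,"dz":0,"twist":0},{"dx":0,"dy":0,"dz":0,"twist":0},{"dx":0,"dy":0,"dz":0,"twist":0}]'
python3 -c "
from car import *
look('w25',590,-215,130,.45,z=72)"
```

```text
time_s: 53.0
ee_pos: [621.5, -74.5, 294.8]
tool_rot: [0.0, 0.721, -0.693, 0.0]
ft_force: [-0.3, -0.7, 0.6]
gripper_width: 0.649
yaw -87.7 [621.5 -74.5 294.8]
blue [ 644.1 -167.9] [90.8 45.8] yaw 2.7
blue [ 536.9 -255.5] [100.5  52.7] yaw 2.6
blue [ 552.3 -172. ] [60.2 45.6] yaw 1.8
```

View pics/w25o.png

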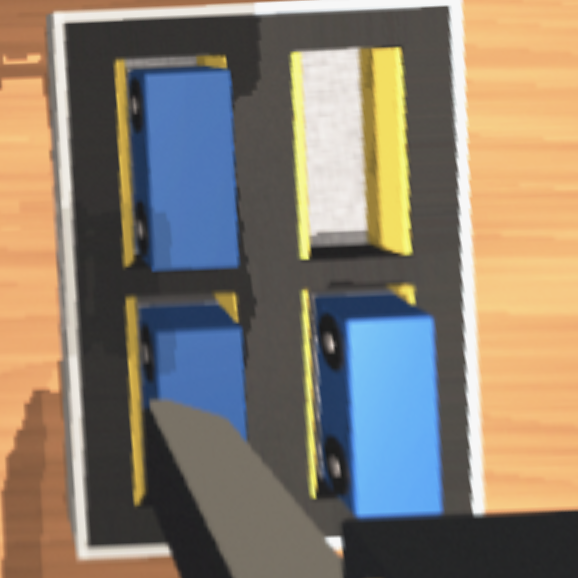

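View pics/w25.png

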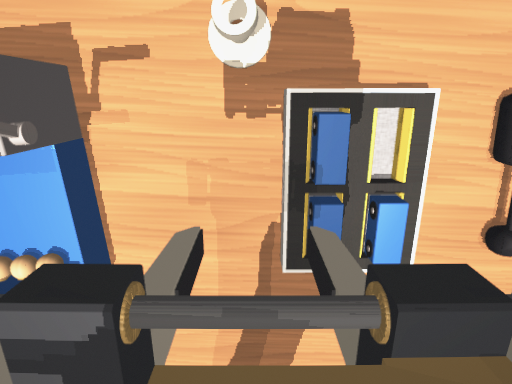

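Top-edge positions agree between the two views at z = 72: BR to under 1 mm, TL centred where it was gripped, BL within about 3 mm and opposite in sign to a proud block. All three are seated. There is no fourth carriage. Handing in.

```bash
python3 -c "
from h import *
snap('scene','c26.png');snap('side','s26.png')
a=cv2.imread('pics/c26.png');b=cv2.imread('pics/s26.png')
cv2.imwrite('pics/f26.png',cv2.resize(np.hstack([a,b]),(800,300)))"
```

```text
(no output)
```

View pics/f26.png

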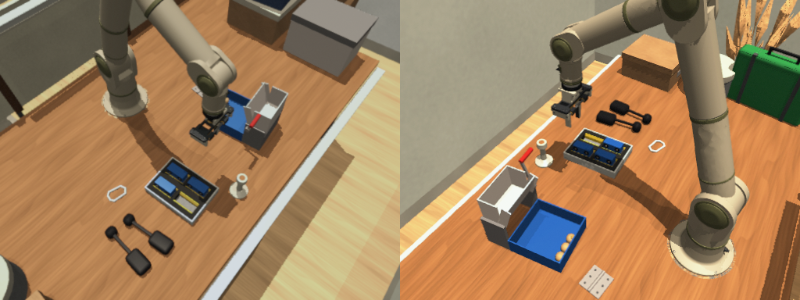

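Both views show the bin upright (side part ~(508,193)), three knobs in the tray (~(565,245)), the carriages in the case, and the arm clear.

```bash
python3 -c "
from h import *
print(close_job())"
```

```text
the job is handed in; nothing more can be done
None
```

The job is done and handed in at about 53 s. I pulled the lever until it hit its end stop, so all three knobs landed in the tray. I then eased the bin back upright over about 9 s and let go only once it was against its stop. The three carriages present are pressed home, foot down, each in a cutout of its own; I saw no fourth.

**Last checks:**
- **Bin and knobs:** the bin stands upright and empty, and three knobs lie in the tray.
- **Carriages:** each one stopped hard at 30–42 N with the tool at z ≈ 47.5 mm, which puts its foot about 12 mm above the shelf. Two wrist views put the tops at about 72 mm. They agree to under 1 mm for one carriage, while the bottom-left one differed by up to 3 mm, in the direction opposite to sticking up.
- **Bystanders:** the pictures show none of them moved.

**What went less well:**
- **Lever:** the bar slipped about 8 mm in the pinch when I pressed against the end stop. Partway back this built up a radial pull of about 80 N, which I relieved. The bar was held throughout.
- **Pressing force:** the readings between steps showed almost no resistance until the final stop, not the 10–20 N expected.

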